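# Clamp a hardness test piece in the hold-down stand

## Task

Slide the flat steel test piece home along the stand's base until its end sits square against the fence under the screw. Then wind the screw down clockwise by its T-handle, half a turn at a time from alternate ends because the column is in the way behind, and nip it up until turning it takes about 10 N at the ball, so that the piece is firmly held but not over-tightened. Leave it clamped, let go, and leave the other things on the bench where they are.

Things in the scene. Friction and masses are not known exactly. Their poses are not given: they have to be found in the camera images.
- stand: Hold-down stand, fixed: green cast base 280 (x) x 150 (y) x 28 mm high with ground steel top, round column behind, and a green arm (90 to 136 mm above the bench) reaching forward from it that carries the vertical screw. Origin: centre of the base's underside; x points from the front (robot side) to the column, z up. The screw's axis stands at x = +10, y = 0 mm in this frame.
- column_top (a point): Top of the stand's steel column (44 mm thick, 312 mm tall; its axis at x = +109, y = 0 mm of the stand). Its face is 77 mm from the screw's axis: the ball ends pass in front of it with 8 mm to spare, but a gripper that holds a ball cannot pass there. Axes as the stand's.
- fence (a point): Middle of the fence's flat face. The fence is a low steel strip (90 mm wide, 14 mm high above the base's top) screwed across the base; its face looks to the stand's -x and lies 30 mm behind the screw's axis. Axes as the stand's.
- screw: Steel clamp screw with T-handle, to be turned. Origin: where the T-bar (10 mm thick) crosses the screw's axis, about 180 mm above the bench; x along the T-bar, z up. Clockwise from above winds it down, 10 mm a turn; 0.5 to 1.2 turns from the start bring its flat brass tip onto the piece. How far the tip stands out varies by 3 mm, so turns cannot be counted: feel for it. It stays where it is left.
- ball_a (a point): Centre of the black ball (18 mm across) on the T-bar's end at x = +60 mm of the screw. Push at right angles to the bar, read while it turns: about 1 N when free; once the tip bears on the piece it climbs by 10 to 15 N per radian. About 10 N (0.6 N m) holds the piece firmly; under 7 N is too loose, over 14 N over-tight and marks the piece. Held still, it soon reads near nothing.
- ball_b (a point): Centre of the equal ball on the T-bar's other end, at x = -60 mm of the screw.
- piece_mid (a point): Centre of the test piece: a plain ground flat steel block, loose, 110 mm long (its x), 40 mm wide (its y), 25 mm high, 0.86 kg, lying on the base's top (which is 28 mm above the bench) in front of the fence, with its x axis roughly along the stand's x. At the start its rear end lies 15 to 40 mm short of the fence. It slides under some 5 N.
- piece_rear (a point): Centre of the test piece's rear end face (at its +x end, 55 mm from its centre), the face that must sit flat against the fence.
- piece: The same test piece; origin at the centre of its underside.
- ref_disc: Bystander: steel hardness reference disc, 64 mm in diameter, 15 mm high, beside the stand. Origin: centre of its underside. Leave where it is.
- coupon_small: Bystander: square steel coupon 55 x 55 x 10 mm beside the stand. Leave.
- coupon_round: Bystander: steel cylinder 38 mm in diameter, 30 mm high, beside the stand. Leave.
- hex_key: Bystander: L-shaped steel key, 100 mm, lying beside the stand. Leave.
- microscope: Bystander: upright reading microscope, 42 mm in diameter, 127 mm tall. Leave.
- probe: Bystander: upright impact probe, 34 mm in diameter at the foot, 142 mm tall. Leave.
- caliper: Bystander: digital caliper, 230 mm long, lying flat. Leave.
- coupon_tray: Bystander: grey open tray 140 x 200 x 35 mm with offcuts. Leave.
Things that resemble listed ones, but are neither listed nor needed, are in the scene too. What is shaped like the piece but pink or turquoise is not meant.

How it is judged:
On the way, in this order (a step that is already met when the one before it is completed fails the run):
1. the test piece's rear end sits square against the fence, before the screw bears on it (x of piece_rear in the frame of fence above -0.003 m and angle between the x axis of piece and the x axis of stand, either way round below 0.05 rad and contact force between screw and piece below 2 N), for 0.2 s.
2. the screw has been wound down and grips the piece (contact force between screw and piece above 45 N), for 0.2 s.
At the end, for the whole second after the job is handed in: The piece lies with its rear end within 3 mm of the fence, square to it within 0.05 rad and within 12 mm of the middle of the fence; the screw presses on it with 45 to 135 N (about 7 to 14 N of push at the ball); it is at rest (x of piece_rear in the frame of fence above -0.003 m and y of piece_rear in the frame of fence between -0.012 and 0.012 m and angle between the x axis of piece and the x axis of stand, either way round below 0.05 rad and contact force between screw and piece between 45 and 135 N and linear speed of piece below 0.01 m/s); the robot touches nothing.
It fails at once if the screw is over-tightened (more than 135 N on the piece) (contact force between screw and piece above 135 N).
It fails at once if a bystander is pushed more than 30 mm or knocked over (distance of any of ref_disc, coupon_small, coupon_round, hex_key, microscope, probe, caliper, coupon_tray from where it was at the start of the episode above 0.03 m or angle between any of microscope, probe's own z axis and vertical above 0.5 rad).
It also fails if it takes over 72 s, if anything falls off the work surface, if the arm or the gripper's body presses on something with over 40 N, if the wrist force passes 120 N, or if a joint passes its speed limit or range.

## Robot

A 6-joint arm with a two-finger parallel gripper is mounted at the origin on the work surface. World frame = base frame: x ahead of the robot, y to its left, z up, the work surface at z = 0. Lengths are in m, angles in rad, forces in N, time in s.
With the tool pointing down it reaches from about 0.35 to 0.85 m from the base axis. Payload 8.1 kg.
Tool frame: the origin (TCP) lies between the finger pads; the fingertips stand 14 mm ahead of it and the grasp point (between the pads) lies 5 mm behind it; z points along the fingers, y is the line along which they close (so a half turn about z gives the same grasp; the last joint's range is limited). The gripper opens to 93 mm and grips with 3 to 60 N. Pads are 15 mm wide; open, the fingers measure 128 mm over their backs; the gripper's body (75 mm by 188 mm) begins 65 mm behind the grasp point.
Start: joints at [1.164, 0.13, 1.488, -0, 1.523, -0.085], TCP at [0.19, 0.569, 0.233] pointing down, gripper open.
Joint ranges: [-2.96, 2.96], [-0.89, 2.26], [0.02, 2.5], [-1.34, 4.48], [0, 2.73], [-2.66, 2.66]. Speed limits (rad/s): [2.39, 2.39, 2.79, 3.14, 3.14, 3.14].

## Interface

Orientations are given as a rotation vector (axis times angle).
In Python, from plant import robot gives the robot as it stands.
- The arm moves only by the tool arm_command, never from a script. Its argument "targets" is a list of rows, each an object of numbers: "x", "y", "z": the shift along the world's x, y, z in units of 500 mm (1.0 is 500 mm); "rx", "ry", "rz": the turn, a rotation vector about the world's x, y, z in units of 2 rad (1.0 is 2 rad); "claw": the closure in counts, from 0 (fully open) to 255 (shut). In form: [{"x": .., "y": .., "z": .., "rx": .., "ry": .., "rz": .., "claw": ..}, ...]. A call has 1 to 10 rows; each row is the pose to reach, as a shift and turn from the pose commanded when the call began; what a row does not reach only later rows make up. A row lasts 1/12 s, in which the tool goes at most 41.7 mm and 7.16 degrees, less where a joint would pass 70% of its speed; a pose out of reach is approached as far as the arm can. A call with a number of a shift or a turn outside -1 to 1 is refused whole. A call with a gripper value outside its range is refused whole. The fingers move at their own pace and stop on an object; "squeeze" is the grip in N (left out, the last holds). Time passes only in rows, so rows that repeat a pose let the fingers close. It gives the time, the measured TCP pose, the force, the opening and the grip force at its end, in the units of the state.
- robot.read_state(): the state, without advancing time (a new reading comes with each control period).
- robot.read_camera(name): name is "side" or "top" or "wrist"; returns (picture, depth): 420x560x3 uint8, red, green, blue; 420x560 float32, m along the optical axis (not along the pixel's ray), 0 where there is no reading.
- robot.get_calibration(name): a dict with "intrinsics" (3x3 intrinsics, pixels), "origin" and "orientation" of the camera in the world. Camera axes: x right, y up, looking along -z (the intrinsics and any distortion apply to the point x, -y, -z); pixel columns grow to the right and rows downward; lengths in m; the calibration is good to about 2 mm. A picture is of the moment at which its call begins: read the wrist's pose just before it. get_calibration takes no time and is no camera call; for the wrist camera it gives the pose at the moment of the call.
- robot.close_job(): hands the job in; it is judged then, once.
The state is a dict: "t": time; "q": joint angles; "dq": joint speeds; "joint_torque": joint torques, N m; "tool_pos": TCP position; "orientation": TCP orientation; "force": force on the tool from outside, world axes, zero at the start; "wrist_torque": the same for the moment, N m; "opening": finger opening in m; "gripper_force": force on a finger pad.
Only numpy, scipy, OpenCV 4.12 (cv2) and the standard library are available. Lean on these libraries where they do the work, as an engineer would, in place of code of your own. Each camera call takes 0.05 s, during which the arm holds its last target. There are 200 camera calls.

## Working session

There is one attempt and no reset: what is moved stays moved. The work goes in short steps, Python scripts to look and compute and a tool call to move; the robot and the scene stay as the last step left them, time stands still between calls to the robot, and variables do not carry over. Pictures are saved under pics/ and viewed, at most 10 in all, crops included, and the job is handed in when it is done.

Besides the shell and the picture viewer there is one more tool, called after "Call:" in YAML: its name, and indented under it one key for each argument. arm_command: Moves the arm, as the interface text tells. Shifts and turns lie within -1 to 1; 1 stands for 500 mm of shift or 2 rad of turn. Its arguments: {"type":"object","properties":{"targets":{"type":"array","items":{"type":"object","properties":{"x":{"type":"number","minimum":-1,"maximum":1},"y":{"type":"number","minimum":-1,"maximum":1},"z":{"type":"number","minimum":-1,"maximum":1},"rx":{"type":"number","minimum":-1,"maximum":1},"ry":{"type":"number","minimum":-1,"maximum":1},"rz":{"type":"number","minimum":-1,"maximum":1},"claw":{"type":"number"}}}},"squeeze":{"type":"number"}},"required":["targets"]}

```bash
mkdir -p pics; ls; cat > h.py <<'E'
import numpy as np, cv2
from plant import robot
from scipy.spatial.transform import Rotation as R
def cal(n):
    c=robot.get_calibration(n); O=np.array(c["orientation"],float)
    M=O if O.shape==(3,3) else R.from_rotvec(O).as_matrix()
    return np.array(c["intrinsics"]),np.array(c["origin"]),M
def cloud(n,d,c=None):
    K,o,M=c or cal(n); v,u=np.mgrid[:d.shape[0],:d.shape[1]]
    P=np.stack([(u-K[0,2])/K[0,0]*d,-(v-K[1,2])/K[1,1]*d,-d],-1)
    return P@M.T+o
def ray(n,u,v,z,c=None):
    K,o,M=c or cal(n); r=M@np.array([(u-K[0,2])/K[0,0],-(v-K[1,2])/K[1,1],-1]); return o+r*(z-o[2])/r[2]
E
python3 - <<'E'
from h import *
print(robot.get_calibration("top"));print(robot.get_calibration("side"))
for n in("top","side"):
    p,d=robot.read_camera(n); np.savez(f"{n}0.npz",p=p,d=d); cv2.imwrite(f"pics/{n}0.png",p[...,::-1])
s=robot.read_state();print({k:np.round(v,3) for k,v in s.items()})
E
```

```text
pics
{'intrinsics': array([[536.91950826,   0.        , 287.05700869],
       [  0.        , 536.91950826, 213.96715633],
       [  0.        ,   0.        ,   1.        ]]), 'origin': array([0.35719514, 0.03093007, 1.65095288]), 'orientation': array([ 0.073122  , -0.0931324 , -1.56312482])}
{'intrinsics': array([[474.96637628,   0.        , 275.39111056],
       [  0.        , 474.96637628, 206.18243467],
       [  0.        ,   0.        ,   1.        ]]), 'origin': array([-0.05920795,  1.09023947,  1.29581455]), 'orientation': array([ 0.29460128, -1.09727925, -2.45342102])}
{'t': np.float64(0.1), 'q': array([ 1.164,  0.131,  1.489,  0.   ,  1.523, -0.085]), 'dq': array([-0.001, -0.002, -0.003,  0.002, -0.002, -0.   ]), 'joint_torque': array([ 2.0000e-03, -5.6134e+01, -4.9310e+01,  7.7000e-02,  2.9000e-02,
       -0.0000e+00]), 'tool_pos': array([0.19 , 0.569, 0.232]), 'orientation': array([-5.030e-01, -3.101e+00,  3.000e-03]), 'force': array([ 0.444, -0.285, -0.039]), 'wrist_torque': array([0.03 , 0.015, 0.021]), 'gripper_force': np.float64(0.0), 'opening': np.float64(0.093)}
```

View pics/top0.png

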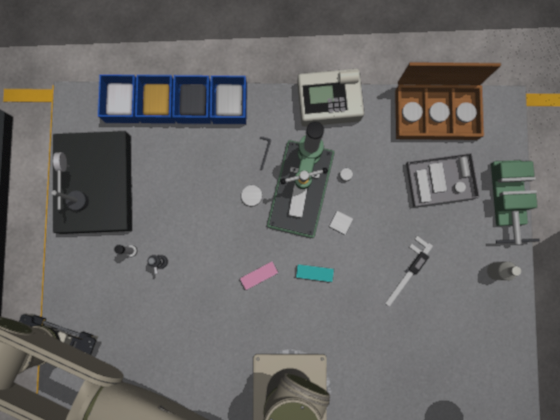

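View pics/side0.png

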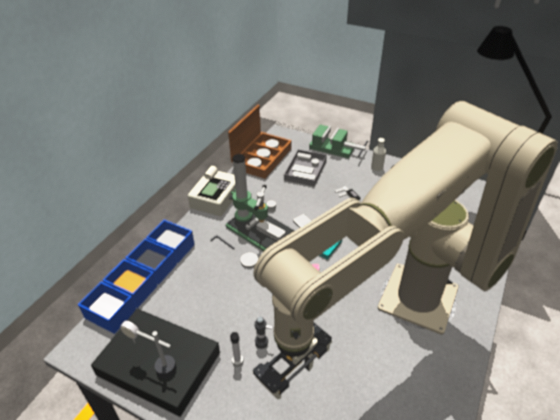

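The stand is at about (300,190) in the top view, with the column at (314,135) and the T-handle at (304,177). The piece candidates are white at (298,203) on the base, pink at (259,276) and turquoise at (315,273). I choose the white one on the base and check it in a crop.

```bash
python3 - <<'E'
from h import *
f=np.load("top0.npz");p,d=f["p"],f["d"];P=cloud("top",d)
cv2.imwrite("pics/top_crop.png",cv2.resize(p[110:250,230:370,::-1],(580,580),interpolation=cv2.INTER_CUBIC))
reg=np.zeros(d.shape,bool);reg[115:245,260:345]=1
for nm,lo,hi in(("base",.02,.036),("piece",.047,.06),("T",.165,.2),("col",.29,.33)):
    m=reg&(P[...,2]>lo)&(P[...,2]<hi); n,l,s,c=cv2.connectedComponentsWithStats(m.astype(np.uint8))
    for i in range(1,n):
        if s[i,4]>15:
            q=P[l==i];r=cv2.minAreaRect((q[:,:2]*1000).astype(np.float32));print(nm,c[i].round(),s[i,4],q.mean(0).round(4),np.round(r[0],1),np.round(r[1],1),round(r[2],1))
print(ray("top",314,131,.312))
E
```

```text
base [335. 121.] 20 [ 0.8192 -0.136   0.0293] [ 818.5 -134.9] [ 3.7 40.1] 8.1
base [290. 160.] 479 [0.6972 0.0015 0.0283] [692.3  -1.4] [ 52.8 135.3] 76.9
base [302. 201.] 2244 [ 0.5695 -0.0333  0.0281] [612.5 -32. ] [148.8 279. ] 76.6
base [343. 174.] 34 [ 0.6543 -0.1593  0.0303] [ 655.8 -158.6] [10.4 32.5] 89.9
piece [298. 201.] 347 [ 0.5653 -0.021   0.0535] [568.7 -21.8] [39.7 92.5] 79.8
T [311. 147.] 44 [ 0.7014 -0.052   0.1827] [703.3 -54.8] [40.  14.1] 82.4
T [304. 175.] 241 [ 0.6211 -0.0335  0.1878] [622.  -33.7] [ 24.6 136.6] 19.5
col [315. 130.] 264 [ 0.7164 -0.0564  0.3113] [717.5 -56.4] [44.  44.2] 27.7
[ 0.71298696 -0.05338756  0.312     ]
```

View pics/top_crop.png

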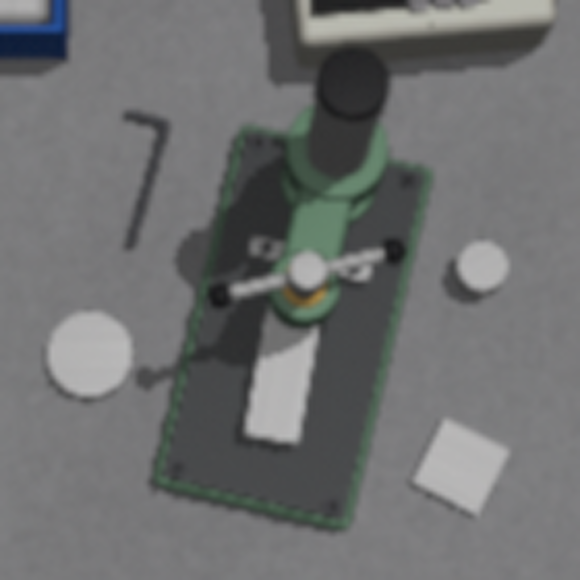

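The crop shows the plain steel piece on the base under the arm, at crop pixel (280,385), with no pink or turquoise colour. The T-bar's balls are at (220,293) and (395,250). The base rectangle measures 279x149 mm, and the column and screw agree with it to 1 mm.

```bash
cat >> h.py <<'E'
SC=np.array([.6125,-.032]); A=np.deg2rad(-13.4)
ex=np.array([np.cos(A),np.sin(A)]); ey=np.array([-np.sin(A),np.cos(A)])
def s2w(x,y): return SC+ex*x+ey*y
def w2s(p): q=np.asarray(p)[:2]-SC; return np.array([q@ex,q@ey])
def toolR(thy,tilt=0):  # thy: world angle (deg) of tool y; tilt (deg) of fingers towards stand +x
    t=np.deg2rad(thy); y=np.array([np.cos(t),np.sin(t),0]); z=np.array([0,0,-1.])
    M=np.stack([np.cross(y,z),y,z],1)
    return R.from_rotvec(-np.deg2rad(tilt)*np.array([*ey,0]))*R.from_matrix(M)
def cmd(pos,Rt):  # units of the move from the present pose
    s=robot.read_state(); R0=R.from_rotvec(s["orientation"])
    return (np.round((np.array(pos)-s["tool_pos"])/.5,3), np.round((Rt*R0.inv()).as_rotvec()/2,3))
E
python3 - <<'E'
from h import *
a=ray("top",220/4.143+230,293/4.143+110,.182);b=ray("top",395/4.143+230,250/4.143+110,.182)
print(a,b,(a+b)/2,np.linalg.norm(a-b),w2s(a),w2s(b),w2s((a+b)/2),np.rad2deg(np.arctan2(*(b-a)[1::-1])))
Rt=toolR(76.6,20); ax=Rt.as_matrix()[:,2]; print(ax, Rt.as_matrix()[:,0])
for xs,z in((-.113,.12),(-.113,.036),(-.077,.036)):
    tip=np.array([*s2w(xs,-.001),z]); print(tip-.014*ax,cmd(tip-.014*ax,Rt))
E
```

```text
[0.60597818 0.02405322 0.182     ] [ 0.63605479 -0.09311114  0.182     ] [ 0.62101649 -0.03452896  0.182     ] 0.12096316868164585 [-0.01933448  0.0530158 ] [ 0.03707591 -0.05398867] [ 0.00887071 -0.00048643] -75.60279202908009
[ 0.33270895 -0.07926245 -0.93969262] [-0.91411031  0.21777179 -0.34202014]
[ 0.49768665 -0.00567559  0.1331557 ] (array([ 0.616, -1.149, -0.197]), array([-0.047, -0.168,  0.044]))
[ 0.49768665 -0.00567559  0.0491557 ] (array([ 0.616, -1.149, -0.365]), array([-0.047, -0.168,  0.044]))
[ 0.53270658 -0.01401851  0.0491557 ] (array([ 0.686, -1.166, -0.365]), array([-0.047, -0.168,  0.044]))
```

Call:
arm_command:
  targets:
    - {"x": 0.06, "y": -0.08, "z": 0, "claw": 255}
    - {"x": 0.11, "y": -0.15, "z": 0, "claw": 255}
    - {"x": 0.16, "y": -0.22, "z": 0, "claw": 255}
    - {"x": 0.21, "y": -0.29, "z": 0, "claw": 255}
    - {"x": 0.26, "y": -0.36, "z": 0, "claw": 255}
    - {"x": 0.31, "y": -0.43, "z": 0, "claw": 255}
    - {"x": 0.36, "y": -0.5, "z": 0, "claw": 255}
    - {"x": 0.41, "y": -0.57, "z": 0, "claw": 255}
    - {"x": 0.46, "y": -0.64, "z": 0, "claw": 255}
    - {"x": 0.5, "y": -0.7, "z": 0, "claw": 255}
  squeeze: 20

```text
schema error: expected keys x, y, z, rx, ry, rz, claw
```

```bash
python3 - <<'E'
from h import *
Rt=toolR(76.6,20); ax=Rt.as_matrix()[:,2]
for xs,z in((-.113,.15),(-.113,.036),(-.077,.036)):
    tip=np.array([*s2w(xs,-.001),z]); print(cmd(tip-.014*ax,Rt))
E
```

```text
(array([ 0.616, -1.149, -0.137]), array([-0.047, -0.168,  0.044]))
(array([ 0.616, -1.149, -0.365]), array([-0.047, -0.168,  0.044]))
(array([ 0.686, -1.166, -0.365]), array([-0.047, -0.168,  0.044]))
```

Call:
arm_command:
  targets:
    - {"x": 0.04, "y": -0.07, "z": 0, "rx": 0, "ry": 0, "rz": 0, "claw": 255}
    - {"x": 0.08, "y": -0.15, "z": 0, "rx": -0.005, "ry": -0.02, "rz": 0, "claw": 255}
    - {"x": 0.12, "y": -0.22, "z": 0, "rx": -0.01, "ry": -0.035, "rz": 0.01, "claw": 255}
    - {"x": 0.16, "y": -0.29, "z": 0, "rx": -0.015, "ry": -0.05, "rz": 0.015, "claw": 255}
    - {"x": 0.2, "y": -0.36, "z": 0, "rx": -0.02, "ry": -0.07, "rz": 0.02, "claw": 255}
    - {"x": 0.24, "y": -0.43, "z": 0, "rx": -0.025, "ry": -0.09, "rz": 0.025, "claw": 255}
    - {"x": 0.28, "y": -0.5, "z": 0, "rx": -0.03, "ry": -0.11, "rz": 0.03, "claw": 255}
    - {"x": 0.32, "y": -0.57, "z": 0, "rx": -0.035, "ry": -0.13, "rz": 0.035, "claw": 255}
    - {"x": 0.36, "y": -0.64, "z": 0, "rx": -0.04, "ry": -0.15, "rz": 0.04, "claw": 255}
    - {"x": 0.4, "y": -0.71, "z": 0, "rx": -0.047, "ry": -0.168, "rz": 0.044, "claw": 255}
  squeeze: 20

```text
t: 0.93
tool_pos: [0.39, 0.2125, 0.2323]
orientation: [0.323, 2.774, -0.056]
force: [1.0, -0.2, -0.4]
opening: 0.0313
gripper_force: 0.0
```

```bash
cat > push.py <<'E'
from h import *
Rt=toolR(76.6,20); ax=Rt.as_matrix()[:,2]
s=robot.read_state(); print("t",s["t"],"q",s["q"].round(2),"tip_s",w2s(s["tool_pos"]+.014*R.from_rotvec(s["orientation"]).as_matrix()[:,2]).round(4))
for xs,z in((-.113,.15),(-.113,.036),(-.077,.036)):
    tip=np.array([*s2w(xs,-.001),z]); print(cmd(tip-.014*ax,Rt))
E
python3 push.py
```

```text
t 0.9333 q [ 0.59 -0.56  2.12 -0.26  1.34 -0.72] tip_s [-0.2683  0.1863]
(array([ 0.215, -0.436, -0.138]), array([-0.   ,  0.001, -0.001]))
(array([ 0.215, -0.436, -0.366]), array([-0.   ,  0.001, -0.001]))
(array([ 0.285, -0.453, -0.366]), array([-0.   ,  0.001, -0.001]))
```

Call:
arm_command:
  targets:
    - {"x": 0.03, "y": -0.07, "z": 0, "rx": 0, "ry": 0, "rz": 0, "claw": 255}
    - {"x": 0.07, "y": -0.14, "z": 0, "rx": 0, "ry": 0, "rz": 0, "claw": 255}
    - {"x": 0.1, "y": -0.21, "z": -0.02, "rx": 0, "ry": 0, "rz": 0, "claw": 255}
    - {"x": 0.14, "y": -0.28, "z": -0.06, "rx": 0, "ry": 0, "rz": 0, "claw": 255}
    - {"x": 0.17, "y": -0.35, "z": -0.1, "rx": 0, "ry": 0, "rz": 0, "claw": 255}
    - {"x": 0.2, "y": -0.41, "z": -0.14, "rx": 0, "ry": 0, "rz": 0, "claw": 255}
    - {"x": 0.205, "y": -0.436, "z": -0.2, "rx": 0, "ry": 0, "rz": 0, "claw": 255}
    - {"x": 0.205, "y": -0.436, "z": -0.27, "rx": 0, "ry": 0, "rz": 0, "claw": 255}
    - {"x": 0.205, "y": -0.436, "z": -0.32, "rx": 0, "ry": 0, "rz": 0, "claw": 255}
    - {"x": 0.205, "y": -0.436, "z": -0.34, "rx": 0, "ry": 0, "rz": 0, "claw": 255}

```text
t: 1.77
tool_pos: [0.4887, -0.0042, 0.0575]
orientation: [0.327, 2.783, -0.056]
force: [-0.9, 0.7, 0.3]
opening: 0.0004
gripper_force: 0.0
```

```bash
python3 push.py; python3 -c "
from h import *
p,d=robot.read_camera('side');cv2.imwrite('pics/s1.png',cv2.resize(p[150:300,180:380,::-1],(800,600),interpolation=cv2.INTER_CUBIC))"
```

```text
t 1.7667 q [-0.07 -0.33  2.29 -0.07  0.85 -1.37] tip_s [-0.1222 -0.0017]
(array([ 0.018, -0.003,  0.211]), array([-0.001, -0.004,  0.   ]))
(array([ 0.018, -0.003, -0.017]), array([-0.001, -0.004,  0.   ]))
(array([ 0.088, -0.02 , -0.017]), array([-0.001, -0.004,  0.   ]))
```

View pics/s1.png

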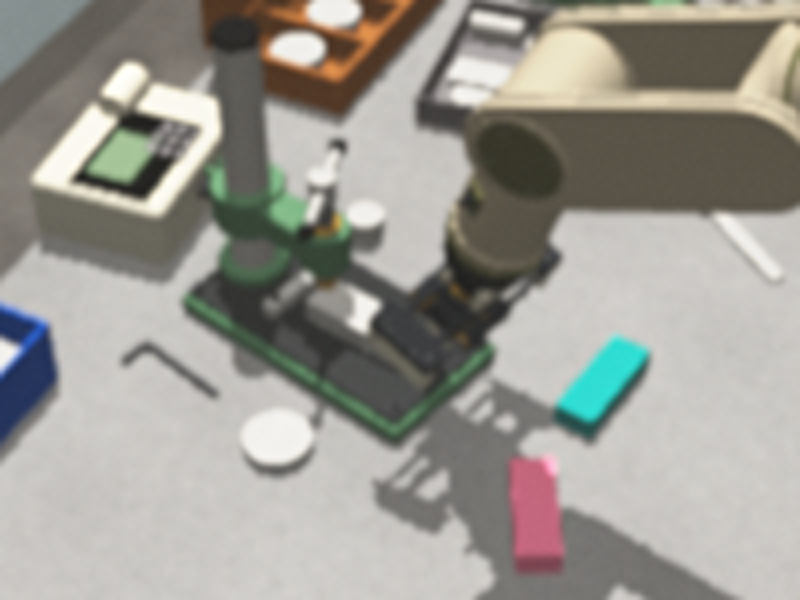

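The closed fingers are in front of the piece's front end at about (430,370), and the tilted body stays clear of the T-bar. I now lower them and push.

Call:
arm_command:
  targets:
    - {"x": 0.01, "y": -0.002, "z": -0.017, "rx": 0, "ry": 0, "rz": 0, "claw": 255}
    - {"x": 0.02, "y": -0.004, "z": -0.017, "rx": 0, "ry": 0, "rz": 0, "claw": 255}
    - {"x": 0.03, "y": -0.006, "z": -0.017, "rx": 0, "ry": 0, "rz": 0, "claw": 255}
    - {"x": 0.038, "y": -0.008, "z": -0.017, "rx": 0, "ry": 0, "rz": 0, "claw": 255}
    - {"x": 0.046, "y": -0.01, "z": -0.017, "rx": 0, "ry": 0, "rz": 0, "claw": 255}
    - {"x": 0.054, "y": -0.012, "z": -0.017, "rx": 0, "ry": 0, "rz": 0, "claw": 255}
    - {"x": 0.06, "y": -0.014, "z": -0.017, "rx": 0, "ry": 0, "rz": 0, "claw": 255}
    - {"x": 0.066, "y": -0.015, "z": -0.017, "rx": 0, "ry": 0, "rz": 0, "claw": 255}
    - {"x": 0.072, "y": -0.017, "z": -0.017, "rx": 0, "ry": 0, "rz": 0, "claw": 255}
    - {"x": 0.078, "y": -0.018, "z": -0.017, "rx": 0, "ry": 0, "rz": 0, "claw": 255}

```text
t: 2.65
tool_pos: [0.5293, -0.012, 0.0541]
orientation: [0.325, 2.781, -0.054]
force: [-38.9, 8.4, 27.4]
opening: 0.0008
gripper_force: 19.5
```

```bash
python3 push.py
```

```text
t 2.65 q [-0.09 -0.2   2.19 -0.07  0.81 -1.39] tip_s [-0.0808  0.0002]
(array([-0.063,  0.013,  0.218]), array([-0.001, -0.003, -0.001]))
(array([-0.063,  0.013, -0.01 ]), array([-0.001, -0.003, -0.001]))
(array([ 0.007, -0.004, -0.01 ]), array([-0.001, -0.003, -0.001]))
```

Call:
arm_command:
  targets:
    - {"x": -0.01, "y": 0.002, "z": 0, "rx": 0, "ry": 0, "rz": 0, "claw": 255}
    - {"x": -0.03, "y": 0.007, "z": 0, "rx": 0, "ry": 0, "rz": 0, "claw": 255}
    - {"x": -0.08, "y": 0.02, "z": 0.03, "rx": 0, "ry": 0, "rz": 0, "claw": 255}
    - {"x": -0.15, "y": 0.03, "z": 0.1, "rx": 0, "ry": 0, "rz": 0, "claw": 255}
    - {"x": -0.21, "y": 0.04, "z": 0.17, "rx": 0, "ry": 0, "rz": 0, "claw": 255}
    - {"x": -0.26, "y": 0.05, "z": 0.25, "rx": 0, "ry": 0, "rz": 0, "claw": 255}

```text
t: 3.15
tool_pos: [0.4153, 0.0096, 0.1575]
orientation: [0.325, 2.777, -0.055]
force: [1.5, 0.6, 1.0]
opening: 0.0006
gripper_force: 0.0
```

```bash
python3 - <<'E'
from h import *
p,d=robot.read_camera("top");P=cloud("top",d);np.savez("top1.npz",p=p,d=d)
p,d2=robot.read_camera("wrist");cv2.imwrite("pics/w1.png",p[...,::-1]); np.savez("w1.npz",p=p,d=d2)
S=(P[...,:2]-SC)@np.stack([ex,ey],1)
m=(P[...,2]>.047)&(P[...,2]<.06)&(abs(S[...,1])<.05)&(abs(S[...,0])<.14)
q=S[m]*1000; print(m.sum(),cv2.minAreaRect(q.astype(np.float32)),q.min(0),q.max(0))
f=np.load("top0.npz")["d"];P=cloud("top",f);S=(P[...,:2]-SC)@np.stack([ex,ey],1)
m=(P[...,2]>.047)&(P[...,2]<.06)&(abs(S[...,1])<.05)&(abs(S[...,0])<.14)
q=S[m]*1000; print(m.sum(),cv2.minAreaRect(q.astype(np.float32)),q.min(0),q.max(0))
E
```

```text
271 ((8.30923843383789, -7.171886444091797), (158.69224548339844, 73.5666732788086), 10.61129093170166) [-70.97614495 -37.82958022] [88.10113051 37.04120729]
360 ((1.5075836181640625, 8.655342102050781), (74.63610076904297, 186.07241821289062), 85.6380386352539) [-91.32637918 -31.90851252] [96.51471266 42.91224499]
```

View pics/w1.png

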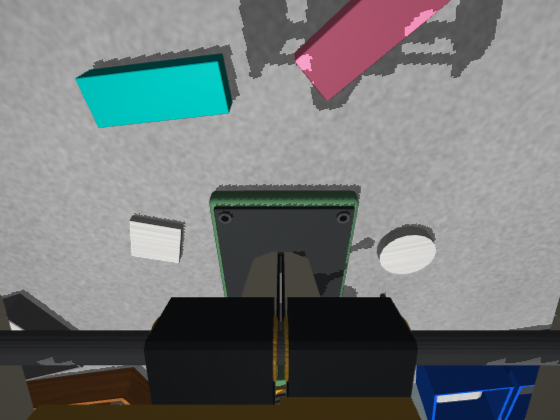

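The wrist view shows only the base front at (285,240), with the piece hidden behind the fingers. In the top view the front end is now at x_s = -71 mm, and -70 mm is home. I check squareness and plan the screw approach.

```bash
cat > scr.py <<'E'
import sys
from h import *
SW=s2w(.0095,0)   # screw axis
def pose(beta,gap=0,r=.056,z=.172):
    # beta: deg clockwise bar-end has turned from stand -y through the front; pusher trails the ball
    a=np.deg2rad(-103.4-beta); rad=np.array([np.cos(a),np.sin(a)]); trail=np.array([-rad[1],rad[0]])
    pos=np.array([*(SW+rad*r+trail*(.0165+gap)),z]); return pos,toolR(76.6-beta)
def show(*a,**k):
    x,w=cmd(*pose(*a,**k)); print(a,k,x.tolist(),w.tolist())
E
python3 - <<'E'
from scr import *
d=np.load("top1.npz")["d"];P=cloud("top",d);S=(P[...,:2]-SC)@np.stack([ex,ey],1)
m=(P[...,2]>.049)&(P[...,2]<.058)&(abs(S[...,1])<.04)&(S[...,0]<-.01)&(S[...,0]>-.12)
n,l,st,c=cv2.connectedComponentsWithStats(m.astype(np.uint8));i=1+st[1:,4].argmax()
q=S[l==i]*1000;print(cv2.minAreaRect(q.astype(np.float32)),len(q))
for lo in(-65,-50,-35):
    b=q[(q[:,0]>lo)&(q[:,0]<lo+15)];print(lo,b[:,1].min(),b[:,1].max(),b[:,1].mean())
e=q[q[:,0]<-62];print(np.polyfit(e[:,1],e[:,0],1))
s=robot.read_state();print(s["t"])
show(-30,gap=.008,z=.28);show(-30,gap=.008);show(0)
E
```

```text
((-40.32801818847656, -1.7608070373535156), (60.36225128173828, 39.5123291015625), 2.345897912979126) 214
-65 -22.340710448270485 16.877354302479834 -4.180299616394728
-50 -21.029357376385164 17.63952760188558 -2.39594764051393
-35 -21.090601005270685 18.242589597734323 -2.636965275279548
[-3.53632680e-02 -6.68730932e+01]
3.25
(-30,) {'gap': 0.008, 'z': 0.28} [0.482, -0.181, 0.223] [-0.008, 0.186, 0.258]
(-30,) {'gap': 0.008} [0.482, -0.181, 0.007] [-0.008, 0.186, 0.258]
(0,) {} [0.409, -0.204, 0.007] [0.04, 0.179, -0.001]
```

Call:
arm_command:
  targets:
    - {"x": 0, "y": 0, "z": 0.08, "rx": 0, "ry": 0.02, "rz": 0.02, "claw": 255}
    - {"x": 0.02, "y": -0.02, "z": 0.16, "rx": 0, "ry": 0.04, "rz": 0.05, "claw": 255}
    - {"x": 0.08, "y": -0.04, "z": 0.22, "rx": 0, "ry": 0.07, "rz": 0.09, "claw": 255}
    - {"x": 0.15, "y": -0.06, "z": 0.263, "rx": -0.005, "ry": 0.1, "rz": 0.13, "claw": 255}
    - {"x": 0.22, "y": -0.09, "z": 0.263, "rx": -0.005, "ry": 0.13, "rz": 0.17, "claw": 255}
    - {"x": 0.29, "y": -0.11, "z": 0.263, "rx": -0.005, "ry": 0.15, "rz": 0.21, "claw": 255}
    - {"x": 0.36, "y": -0.14, "z": 0.263, "rx": -0.008, "ry": 0.17, "rz": 0.24, "claw": 255}
    - {"x": 0.43, "y": -0.17, "z": 0.263, "rx": -0.008, "ry": 0.186, "rz": 0.258, "claw": 255}
    - {"x": 0.482, "y": -0.181, "z": 0.263, "rx": -0.008, "ry": 0.186, "rz": 0.258, "claw": 255}
    - {"x": 0.482, "y": -0.181, "z": 0.263, "rx": -0.008, "ry": 0.186, "rz": 0.258, "claw": 255}

```text
t: 4.08
tool_pos: [0.6621, -0.0832, 0.283]
orientation: [0.449, -3.086, 0.008]
force: [-0.4, 0.0, -2.0]
opening: 0.0003
gripper_force: 0.0
```

```bash
python3 - <<'E'
from scr import *
robot.read_state()
c=cal("wrist");p,d=robot.read_camera("wrist");cv2.imwrite("pics/w2.png",p[...,::-1]);np.savez("w2.npz",p=p,d=d,K=c[0],o=c[1],M=c[2])
print(c[1],robot.read_state()["tool_pos"],robot.read_state()["q"])
show(-30,gap=.008);show(-30,gap=0)
E
```

```text
[ 0.58631656 -0.10494186  0.43633439] [ 0.66083765 -0.08263342  0.28411119] [-0.19449713  0.31732584  1.18088508 -0.01258151  1.66327226 -2.05520327]
(-30,) {'gap': 0.008} [0.001, 0.004, -0.224] [0.004, -0.011, 0.0]
(-30,) {'gap': 0} [-0.015, -0.001, -0.224] [0.004, -0.011, 0.0]
```

View pics/w2.png

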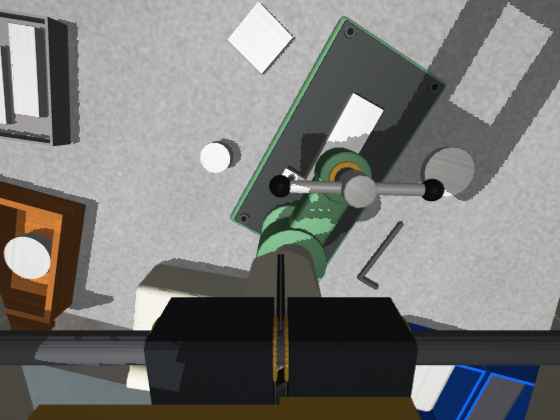

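The view shows the bar ball at (280,186) and (432,190), the piece at about (350,125) and the base edges beside it.

```bash
python3 - <<'E'
from scr import *
f=np.load("w2.npz");d=f["d"];p=f["p"];P=cloud("wrist",d,(f["K"],f["o"],f["M"]))
def lin(m,ax):  # fit PCA of edge pts
    q=P[m][:,:2]; u,s,v=np.linalg.svd(q-q.mean(0)); return q.mean(0),np.rad2deg(np.arctan2(v[0][1],v[0][0]))
S=(P[...,:2]-SC)@np.stack([ex,ey],1);Z=P[...,2]
m=(Z>.049)&(Z<.058)&(abs(S[...,1])<.04)&(S[...,0]<.0)&(S[...,0]>-.12)
n,l,st,c=cv2.connectedComponentsWithStats(m.astype(np.uint8));i=1+st[1:,4].argmax()
q=S[l==i]*1000;print("piece",len(q),q.min(0),q.max(0),np.median(Z[l==i]))
def prof(q,a,b,step,k):  # extremes of other coordinate vs k
    t=np.arange(a,b,step);lo=[];hi=[]
    for s in t:
        w=q[(q[:,k]>=s)&(q[:,k]<s+step)][:,1-k];lo.append(np.percentile(w,1));hi.append(np.percentile(w,99))
    for e in(lo,hi): 
        g=np.polyfit(t+step/2,e,1);print("  slope deg",np.rad2deg(np.arctan(g[0])).round(2),"at0",g[1].round(1),"res",np.std(e-np.polyval(g,t+step/2)).round(2))
prof(q,-64,-30,4,0)
e=[]; 
for s in np.arange(q[:,1].min()+4,q[:,1].max()-4,4):
    w=q[(q[:,1]>=s)&(q[:,1]<s+4)];e.append((s+2,w[:,0].min()))
e=np.array(e);print("front",np.rad2deg(np.arctan(np.polyfit(e[:,0],e[:,1],1)[0])),e[:,1].round(1))
b=(Z>.022)&(Z<.034)&(abs(S[...,0])<.16)&(abs(S[...,1])<.09);qb=S[b]*1000
print("base",qb.min(0),qb.max(0));prof(qb,-120,-40,8,0)
# balls
hsv=cv2.cvtColor(p,cv2.COLOR_RGB2GRAY)
for u,v in((280,184),(432,188),(359,190)):
    r=P[v-3:v+4,u-3:u+4].reshape(-1,3).mean(0);print("pt",r.round(4),w2s(r).round(4))
E
```

```text
piece 1940 [-73.79432328 -22.32616332] [-0.34589092 19.81026022] 0.05230540599646055
  slope deg 2.06 at0 -19.4 res 0.11
  slope deg 2.61 at0 20.2 res 0.28
front -1.7877808473642414 [-73.  -72.7 -73.4 -73.  -73.4 -73.6 -73.8 -73.8 -73.7]
base [-139.00203905  -72.06957279] [132.32047007  71.93329228]
  slope deg -0.26 at0 -67.6 res 0.16
  slope deg 0.38 at0 68.6 res 0.16
pt [ 0.6325 -0.0918  0.1879] [ 0.0333 -0.0535]
pt [0.6023 0.0211 0.1874] [-0.0222  0.0493]
pt [ 0.6188 -0.0342  0.1945] [ 0.0066 -0.0007]
```

The piece is in but still about 2° off square (0.037 rad against the 0.05 limit). I give it a second push, off-centre on the +y side, to square it.

```bash
python3 - <<'E'
from h import *
Rt=toolR(76.6,20); ax=Rt.as_matrix()[:,2]
for xs,z in((-.16,.26),(-.10,.12),(-.095,.036),(-.075,.036)):
    tip=np.array([*s2w(xs,.008),z]); x,w=cmd(tip-.014*ax,Rt);print(xs,x.tolist(),w.tolist())
E
```

```text
-0.16 [-0.414, 0.193, -0.022] [0.006, -0.188, -0.258]
-0.1 [-0.297, 0.165, -0.302] [0.006, -0.188, -0.258]
-0.095 [-0.287, 0.163, -0.47] [0.006, -0.188, -0.258]
-0.075 [-0.248, 0.154, -0.47] [0.006, -0.188, -0.258]
```

Call:
arm_command:
  targets:
    - {"x": -0.07, "y": 0.03, "z": 0, "rx": 0, "ry": -0.02, "rz": -0.03, "claw": 255}
    - {"x": -0.14, "y": 0.06, "z": 0, "rx": 0, "ry": -0.04, "rz": -0.07, "claw": 255}
    - {"x": -0.21, "y": 0.09, "z": 0, "rx": 0, "ry": -0.06, "rz": -0.11, "claw": 255}
    - {"x": -0.28, "y": 0.13, "z": 0, "rx": 0, "ry": -0.09, "rz": -0.15, "claw": 255}
    - {"x": -0.35, "y": 0.16, "z": 0, "rx": 0.002, "ry": -0.12, "rz": -0.19, "claw": 255}
    - {"x": -0.4, "y": 0.19, "z": -0.02, "rx": 0.004, "ry": -0.15, "rz": -0.22, "claw": 255}
    - {"x": -0.4, "y": 0.19, "z": -0.08, "rx": 0.006, "ry": -0.17, "rz": -0.25, "claw": 255}
    - {"x": -0.38, "y": 0.185, "z": -0.15, "rx": 0.006, "ry": -0.188, "rz": -0.258, "claw": 255}
    - {"x": -0.35, "y": 0.178, "z": -0.22, "rx": 0.006, "ry": -0.188, "rz": -0.258, "claw": 255}
    - {"x": -0.33, "y": 0.172, "z": -0.29, "rx": 0.006, "ry": -0.188, "rz": -0.258, "claw": 255}

```text
t: 4.97
tool_pos: [0.4936, 0.0056, 0.1448]
orientation: [0.322, 2.765, -0.06]
force: [1.0, -0.8, -0.4]
opening: 0.0002
gripper_force: 0.0
```

```bash
python3 - <<'E'
from h import *
Rt=toolR(76.6,20); ax=Rt.as_matrix()[:,2]
for xs,z in((-.10,.12),(-.1,.036),(-.075,.036)):
    tip=np.array([*s2w(xs,.008),z]); x,w=cmd(tip-.014*ax,Rt);print(xs,x.tolist(),w.tolist())
E
```

```text
-0.1 [0.038, -0.011, -0.023] [0.002, 0.005, -0.001]
-0.1 [0.038, -0.011, -0.191] [0.002, 0.005, -0.001]
-0.075 [0.086, -0.023, -0.191] [0.002, 0.005, -0.001]
```

Call:
arm_command:
  targets:
    - {"x": 0.02, "y": -0.005, "z": -0.06, "rx": 0, "ry": 0, "rz": 0, "claw": 255}
    - {"x": 0.03, "y": -0.008, "z": -0.12, "rx": 0, "ry": 0, "rz": 0, "claw": 255}
    - {"x": 0.032, "y": -0.008, "z": -0.165, "rx": 0, "ry": 0, "rz": 0, "claw": 255}
    - {"x": 0.04, "y": -0.01, "z": -0.18, "rx": 0, "ry": 0, "rz": 0, "claw": 255}
    - {"x": 0.05, "y": -0.013, "z": -0.18, "rx": 0, "ry": 0, "rz": 0, "claw": 255}
    - {"x": 0.06, "y": -0.015, "z": -0.18, "rx": 0, "ry": 0, "rz": 0, "claw": 255}
    - {"x": 0.066, "y": -0.017, "z": -0.18, "rx": 0, "ry": 0, "rz": 0, "claw": 255}
    - {"x": 0.071, "y": -0.018, "z": -0.18, "rx": 0, "ry": 0, "rz": 0, "claw": 255}

```text
t: 5.63
tool_pos: [0.53, -0.0043, 0.0557]
orientation: [0.324, 2.769, -0.061]
force: [-12.9, 2.6, 11.0]
opening: 0.0002
gripper_force: 7.0
```

```bash
python3 push.py|head -1
```

```text
t 5.6333 q [-0.06 -0.2   2.2  -0.08  0.8  -1.35] tip_s [-0.0818  0.0078]
```

Call:
arm_command:
  targets:
    - {"x": 0.003, "y": -0.001, "z": -0.002, "rx": 0, "ry": 0, "rz": 0, "claw": 255}
    - {"x": 0.006, "y": -0.002, "z": -0.004, "rx": 0, "ry": 0, "rz": 0, "claw": 255}
    - {"x": 0.008, "y": -0.002, "z": -0.004, "rx": 0, "ry": 0, "rz": 0, "claw": 255}
    - {"x": 0.01, "y": -0.003, "z": -0.004, "rx": 0, "ry": 0, "rz": 0, "claw": 255}
    - {"x": 0.01, "y": -0.003, "z": -0.004, "rx": 0, "ry": 0, "rz": 0, "claw": 255}

```text
t: 6.05
tool_pos: [0.5306, -0.0047, 0.051]
orientation: [0.325, 2.779, -0.06]
force: [-27.2, 6.8, 19.0]
opening: 0.0005
gripper_force: 13.8
```

```bash
python3 push.py|head -1
```

```text
t 6.05 q [-0.06 -0.19  2.19 -0.08  0.8  -1.36] tip_s [-0.0812  0.0075]
```

Call:
arm_command:
  targets:
    - {"x": -0.02, "y": 0.005, "z": 0, "rx": 0, "ry": 0, "rz": 0, "claw": 255}
    - {"x": -0.06, "y": 0.015, "z": 0.03, "rx": 0, "ry": 0, "rz": 0, "claw": 255}
    - {"x": -0.1, "y": 0.02, "z": 0.1, "rx": 0, "ry": 0, "rz": 0, "claw": 255}
    - {"x": -0.12, "y": 0.02, "z": 0.18, "rx": 0, "ry": 0, "rz": 0, "claw": 255}
    - {"x": -0.13, "y": 0.02, "z": 0.26, "rx": 0, "ry": 0.03, "rz": 0.03, "claw": 255}
    - {"x": -0.11, "y": 0.01, "z": 0.34, "rx": 0, "ry": 0.06, "rz": 0.06, "claw": 255}
    - {"x": -0.08, "y": 0, "z": 0.42, "rx": 0, "ry": 0.09, "rz": 0.1, "claw": 255}
    - {"x": -0.02, "y": -0.03, "z": 0.46, "rx": 0, "ry": 0.11, "rz": 0.14, "claw": 255}
    - {"x": 0.05, "y": -0.06, "z": 0.47, "rx": 0, "ry": 0.14, "rz": 0.18, "claw": 255}
    - {"x": 0.12, "y": -0.1, "z": 0.47, "rx": 0, "ry": 0.16, "rz": 0.21, "claw": 255}

```text
t: 6.88
tool_pos: [0.5915, -0.0533, 0.2924]
orientation: [-0.296, 3.082, -0.012]
force: [0.7, 0.6, 0.9]
opening: 0.0006
gripper_force: 0.0
```

```bash
python3 - <<'E'
from scr import *
show(-28,gap=.008,z=.28)
E
```

```text
(-28,) {'gap': 0.008, 'z': 0.28} [0.136, -0.058, -0.025] [0.001, 0.023, 0.032]
```

Call:
arm_command:
  targets:
    - {"x": 0.07, "y": -0.03, "z": 0, "rx": 0, "ry": 0.01, "rz": 0.02, "claw": 255}
    - {"x": 0.136, "y": -0.058, "z": 0, "rx": 0.001, "ry": 0.023, "rz": 0.032, "claw": 255}
    - {"x": 0.136, "y": -0.058, "z": -0.02, "rx": 0.001, "ry": 0.023, "rz": 0.032, "claw": 255}
    - {"x": 0.136, "y": -0.058, "z": -0.02, "rx": 0.001, "ry": 0.023, "rz": 0.032, "claw": 255}

```text
t: 7.22
tool_pos: [0.6571, -0.0826, 0.2718]
orientation: [0.39, -3.105, -0.005]
force: [-1.9, 0.4, -0.4]
opening: 0.0002
gripper_force: 0.0
```

```bash
cat > sq.py <<'E'
from scr import *
robot.read_state();c=cal("wrist");p,d=robot.read_camera("wrist");P=cloud("wrist",d,c);np.savez("w3.npz",p=p,d=d,K=c[0],o=c[1],M=c[2])
S=(P[...,:2]-SC)@np.stack([ex,ey],1);Z=P[...,2]
m=(Z>.047)&(Z<.058)&(abs(S[...,1])<.04)&(S[...,0]<.0)&(S[...,0]>-.12)
n,l,st,cc=cv2.connectedComponentsWithStats(m.astype(np.uint8));i=1+st[1:,4].argmax();q=S[l==i]*1000
b=(Z>.022)&(Z<.034)&(abs(S[...,0])<.16)&(abs(S[...,1])<.09);qb=S[b]*1000
def prof(q,a,b,step):
    t=np.arange(a,b,step);E=[[np.percentile(q[(q[:,0]>=s)&(q[:,0]<s+step)][:,1],k) for s in t] for k in(1,99)]
    return [np.polyfit(t,e,1).round(4).tolist() for e in E]
print("piece",len(q),q.min(0),q.max(0),prof(q,-64,-30,4));print("base",prof(qb,-120,-40,8))
e=np.array([(s+2,q[(q[:,1]>=s)&(q[:,1]<s+4)][:,0].min()) for s in np.arange(q[:,1].min()+4,q[:,1].max()-4,4)])
print("front",np.polyfit(e[:,0],e[:,1],1))
g=p.astype(int).sum(2);bm=((g<120)&(Z>.165)&(Z<.2)).astype(np.uint8);n,l,st,cc=cv2.connectedComponentsWithStats(bm)
for i in range(1,n):
    if st[i,4]>40: r=P[l==i].mean(0);print("ball",cc[i].round(),st[i,4],r.round(4),w2s(r).round(4))
show(-28,gap=.008);show(-28,gap=0)
E
python3 sq.py
```

```text
piece 2123 [-74.02032694 -22.27331385] [-0.29984396 19.68935142] [[0.0403, -19.1371], [0.0494, 20.4084]]
base [[0.0011, -67.0916], [0.0093, 68.8393]]
front [-3.65387776e-02 -7.33415399e+01]
ball [434. 191.] 384 [0.6033 0.0228 0.1859] [-0.0217  0.0511]
ball [275. 194.] 395 [ 0.6341 -0.0916  0.1858] [ 0.0348 -0.053 ]
(-28,) {'gap': 0.008} [0.007, -0.001, -0.205] [-0.001, -0.005, 0.002]
(-28,) {'gap': 0} [-0.008, -0.005, -0.205] [-0.001, -0.005, 0.002]
```

```bash
python3 - <<'E'
from scr import *
f=np.load("w3.npz");d=f["d"];p=f["p"];P=cloud("wrist",d,(f["K"],f["o"],f["M"]))
S=(P[...,:2]-SC)@np.stack([ex,ey],1)*1000;Z=P[...,2]
m=(Z>.037)&(Z<.047)&(abs(S[...,1])<55)&(S[...,0]>15)&(S[...,0]<70)
q=S[m];print("fence pts",len(q),q.min(0),q.max(0))
for lo in range(-50,50,5):
    w=q[(q[:,1]>=lo)&(q[:,1]<lo+5)]
    if len(w)>3: print(lo,len(w),w[:,0].min().round(1),w[:,0].max().round(1))
b=(Z>.022)&(Z<.034)&(S[...,0]<-100)&(S[...,0]>-160)&(abs(S[...,1])<62);q=S[b]
e=np.array([(s+2,q[(q[:,1]>=s)&(q[:,1]<s+4)][:,0].min()) for s in np.arange(-60,56,4)]);print("base front",np.polyfit(e[:,0],e[:,1],1))
for z in(.028,.0525): print(np.median(Z[(abs(Z-z)<.006)&(S[...,0]<-20)&(S[...,0]>-130)&(abs(S[...,1])<60)]))
cr=p[70:240,220:460,::-1];cv2.imwrite("pics/w3c.png",cv2.resize(cr,(800,567),interpolation=cv2.INTER_CUBIC))
E
```

```text
fence pts 304 [ 15.40227931 -44.06451208] [51.16417505 -9.59140126]
-45 45 37.2 50.5
-40 53 37.2 50.4
-35 50 37.1 51.2
-30 48 37.0 51.1
-25 40 36.9 48.0
-20 53 15.4 45.5
-15 14 38.8 42.6
base front [ 3.47036265e-03 -1.36746933e+02]
0.02734724884153905
0.05226303055286152
```

View pics/w3c.png

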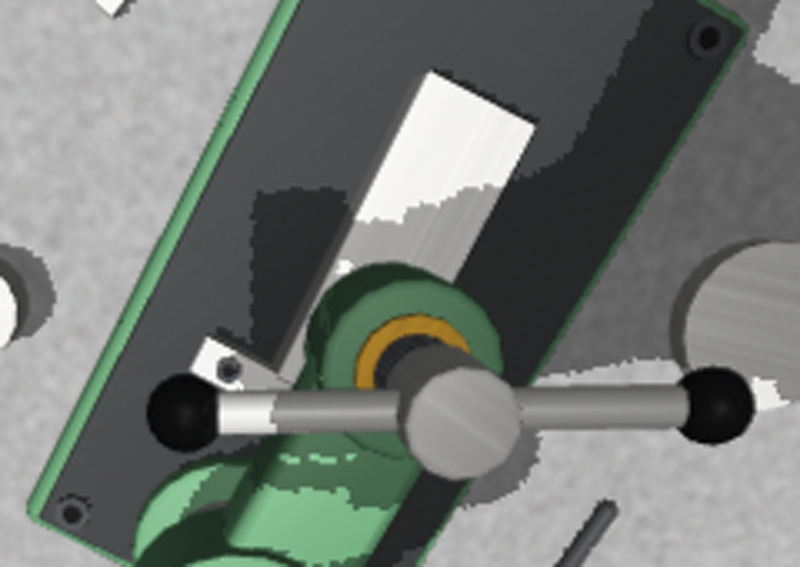

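The -y rear corner touches the fence and the piece is cocked about 0.039 rad. Finger friction on the front face stops it squaring, so I nudge its front end sideways towards +y and then reseat it.

```bash
cat > nud.py <<'E'
from h import *
import sys
Rt=toolR(76.6,20); ax=Rt.as_matrix()[:,2]
s=robot.read_state();f=s["force"][:2]; print("t",s["t"].round(2),"tip_s",w2s(s["tool_pos"]+.014*R.from_rotvec(s["orientation"]).as_matrix()[:,2]).round(4),"z",s["tool_pos"][2].round(4),"F_s",(f@ex).round(1),(f@ey).round(1))
for a in sys.argv[1:]:
    xs,ys,z=map(float,a.split(",")); tip=np.array([*s2w(xs,ys),z]); x,w=cmd(tip-.014*ax,Rt);print(a,x.tolist(),w.tolist())
E
python3 nud.py -- -.15,-.05,.26 -.1,-.046,.12 -.072,-.046,.04 2>/dev/null || sed -i 's/sys.argv\[1:\]/[b for b in sys.argv[1:] if b!="--"]/' nud.py && python3 nud.py -.15,-.05,.26 -.1,-.046,.12 -.072,-.046,.04
```

```text
Traceback (most recent call last):
  File "nud.py", line 4, in <module>
    s=robot.read_state();f=s["force"][:2]; print("t",s["t"].round(2),"tip_s",w2s(s["tool_pos"]+.014*R.from_rotvec(s["orientation"]).as_matrix()[:,2]).round(4),"z",s["tool_pos"][2].round(4),"F_s",(f@ex).round(1),(f@ey).round(1))
                                                     ^^^^^^^^^^^^
AttributeError: 'float' object has no attribute 'round'
```

```bash
sed -i 's/s\["t"\].round(2)/s["t"]/' nud.py && python3 nud.py -.15,-.05,.26 -.1,-.046,.12 -.072,-.046,.04
```

```text
t 7.2667 tip_s [ 0.0537 -0.0384] z 0.2743 F_s 0.2 0.3
-.15,-.05,.26 [-0.411, 0.074, -0.002] [-0.0, -0.181, -0.24]
-.1,-.046,.12 [-0.312, 0.059, -0.282] [-0.0, -0.181, -0.24]
-.072,-.046,.04 [-0.258, 0.046, -0.442] [-0.0, -0.181, -0.24]
```

Call:
arm_command:
  targets:
    - {"x": -0.07, "y": 0.01, "z": 0, "rx": 0, "ry": -0.02, "rz": -0.03, "claw": 255}
    - {"x": -0.14, "y": 0.02, "z": 0, "rx": 0, "ry": -0.04, "rz": -0.07, "claw": 255}
    - {"x": -0.21, "y": 0.035, "z": 0, "rx": 0, "ry": -0.06, "rz": -0.11, "claw": 255}
    - {"x": -0.28, "y": 0.05, "z": 0, "rx": 0, "ry": -0.09, "rz": -0.15, "claw": 255}
    - {"x": -0.35, "y": 0.065, "z": 0, "rx": 0, "ry": -0.12, "rz": -0.19, "claw": 255}
    - {"x": -0.4, "y": 0.07, "z": -0.02, "rx": 0, "ry": -0.15, "rz": -0.22, "claw": 255}
    - {"x": -0.4, "y": 0.07, "z": -0.08, "rx": 0, "ry": -0.17, "rz": -0.24, "claw": 255}
    - {"x": -0.37, "y": 0.07, "z": -0.15, "rx": 0, "ry": -0.181, "rz": -0.24, "claw": 255}
    - {"x": -0.34, "y": 0.065, "z": -0.22, "rx": 0, "ry": -0.181, "rz": -0.24, "claw": 255}
    - {"x": -0.312, "y": 0.059, "z": -0.29, "rx": 0, "ry": -0.181, "rz": -0.24, "claw": 255}

```text
t: 8.1
tool_pos: [0.5006, -0.0515, 0.1343]
orientation: [0.323, 2.762, -0.06]
force: [1.3, 0.7, 0.0]
opening: 0.0003
gripper_force: 0.0
```

```bash
python3 nud.py -.072,-.046,.04 -.072,-.03,.04
```

```text
t 8.1 tip_s [-0.0993 -0.0449] z 0.1343 F_s 1.1 0.9
-.072,-.046,.04 [0.053, -0.015, -0.162] [0.002, 0.006, -0.001]
-.072,-.03,.04 [0.06, 0.016, -0.162] [0.002, 0.006, -0.001]
```

Call:
arm_command:
  targets:
    - {"x": 0.02, "y": -0.005, "z": -0.06, "rx": 0.001, "ry": 0.003, "rz": 0, "claw": 255}
    - {"x": 0.04, "y": -0.01, "z": -0.12, "rx": 0.002, "ry": 0.006, "rz": 0, "claw": 255}
    - {"x": 0.05, "y": -0.014, "z": -0.152, "rx": 0.002, "ry": 0.006, "rz": 0, "claw": 255}
    - {"x": 0.05, "y": -0.01, "z": -0.155, "rx": 0.002, "ry": 0.006, "rz": 0, "claw": 255}
    - {"x": 0.051, "y": -0.006, "z": -0.155, "rx": 0.002, "ry": 0.006, "rz": 0, "claw": 255}
    - {"x": 0.052, "y": -0.002, "z": -0.155, "rx": 0.002, "ry": 0.006, "rz": 0, "claw": 255}

```text
t: 8.6
tool_pos: [0.5269, -0.0529, 0.0568]
orientation: [0.326, 2.781, -0.056]
force: [0.0, -0.2, 0.2]
opening: 0.0006
gripper_force: 0.0
```

```bash
python3 nud.py -.072,-.03,.04
```

```text
t 8.6 tip_s [-0.0737 -0.0401] z 0.0568 F_s 0.1 -0.1
-.072,-.03,.04 [0.008, 0.019, -0.007] [-0.001, -0.003, -0.0]
```

Move along +y_s in about 1 mm rows.

Call:
arm_command:
  targets:
    - {"x": 0.003, "y": 0.002, "z": -0.003, "rx": 0, "ry": 0, "rz": 0, "claw": 255}
    - {"x": 0.003, "y": 0.004, "z": -0.003, "rx": 0, "ry": 0, "rz": 0, "claw": 255}
    - {"x": 0.004, "y": 0.006, "z": -0.003, "rx": 0, "ry": 0, "rz": 0, "claw": 255}
    - {"x": 0.004, "y": 0.008, "z": -0.003, "rx": 0, "ry": 0, "rz": 0, "claw": 255}
    - {"x": 0.005, "y": 0.01, "z": -0.003, "rx": 0, "ry": 0, "rz": 0, "claw": 255}

```text
t: 9.02
tool_pos: [0.5293, -0.0486, 0.0536]
orientation: [0.327, 2.783, -0.057]
force: [-0.3, -3.4, 2.7]
opening: 0.0003
gripper_force: 1.9
```

```bash
python3 nud.py -.072,-.03,.04
```

```text
t 9.0167 tip_s [-0.0724 -0.0354] z 0.0536 F_s 0.5 -3.4
-.072,-.03,.04 [0.003, 0.01, -0.001] [-0.001, -0.004, -0.0]
```

Call:
arm_command:
  targets:
    - {"x": 0.0005, "y": 0.002, "z": 0, "rx": 0, "ry": 0, "rz": 0, "claw": 255}
    - {"x": 0.001, "y": 0.004, "z": 0, "rx": 0, "ry": 0, "rz": 0, "claw": 255}
    - {"x": 0.0015, "y": 0.006, "z": 0, "rx": 0, "ry": 0, "rz": 0, "claw": 255}
    - {"x": 0.0015, "y": 0.007, "z": 0, "rx": 0, "ry": 0, "rz": 0, "claw": 255}
    - {"x": 0.0015, "y": 0.007, "z": 0, "rx": 0, "ry": 0, "rz": 0, "claw": 255}

```text
t: 9.43
tool_pos: [0.5294, -0.0448, 0.0526]
orientation: [0.327, 2.785, -0.057]
force: [-1.8, -4.2, 3.8]
opening: 0.0003
gripper_force: 2.4
```

```bash
python3 nud.py -.072,-.03,.04 -.095,0,.04
```

```text
t 9.4333 tip_s [-0.0732 -0.0317] z 0.0526 F_s -0.7 -4.5
-.072,-.03,.04 [0.003, 0.003, 0.001] [-0.001, -0.005, -0.0]
-.095,0,.04 [-0.028, 0.072, 0.001] [-0.001, -0.005, -0.0]
```

Call:
arm_command:
  targets:
    - {"x": -0.003, "y": -0.012, "z": 0, "rx": 0, "ry": 0, "rz": 0, "claw": 255}
    - {"x": -0.035, "y": -0.004, "z": 0, "rx": 0, "ry": 0, "rz": 0, "claw": 255}
    - {"x": -0.075, "y": 0.006, "z": 0, "rx": 0, "ry": 0, "rz": 0, "claw": 255}
    - {"x": -0.067, "y": 0.04, "z": 0, "rx": 0, "ry": 0, "rz": 0, "claw": 255}
    - {"x": -0.057, "y": 0.079, "z": 0, "rx": 0, "ry": 0, "rz": 0, "claw": 255}
    - {"x": -0.04, "y": 0.075, "z": 0, "rx": 0, "ry": 0, "rz": 0, "claw": 255}
    - {"x": -0.02, "y": 0.07, "z": 0, "rx": 0, "ry": 0, "rz": 0, "claw": 255}
    - {"x": -0.008, "y": 0.067, "z": 0, "rx": 0, "ry": 0, "rz": 0, "claw": 255}
    - {"x": -0.002, "y": 0.066, "z": 0, "rx": 0, "ry": 0, "rz": 0, "claw": 255}
    - {"x": 0.002, "y": 0.065, "z": 0, "rx": 0, "ry": 0, "rz": 0, "claw": 255}

```text
t: 10.27
tool_pos: [0.529, -0.012, 0.0516]
orientation: [0.328, 2.789, -0.055]
force: [-16.6, 4.9, 13.3]
opening: 0.0004
gripper_force: 8.8
```

```bash
python3 nud.py
```

```text
t 10.2667 tip_s [-0.0812  0.0001] z 0.0516 F_s -17.3 0.9
```

Firm against the fence, so I press a little more, then retreat and go up to the screw approach.

Call:
arm_command:
  targets:
    - {"x": 0.004, "y": -0.001, "z": 0, "rx": 0, "ry": 0, "rz": 0, "claw": 255}
    - {"x": 0.004, "y": -0.001, "z": 0, "rx": 0, "ry": 0, "rz": 0, "claw": 255}
    - {"x": -0.04, "y": 0.01, "z": 0.01, "rx": 0, "ry": 0, "rz": 0, "claw": 255}
    - {"x": -0.1, "y": 0.02, "z": 0.06, "rx": 0, "ry": 0, "rz": 0, "claw": 255}
    - {"x": -0.13, "y": 0.02, "z": 0.14, "rx": 0, "ry": 0, "rz": 0, "claw": 255}
    - {"x": -0.14, "y": 0.02, "z": 0.22, "rx": 0, "ry": 0, "rz": 0, "claw": 255}
    - {"x": -0.14, "y": 0.02, "z": 0.3, "rx": 0, "ry": 0.03, "rz": 0.03, "claw": 255}
    - {"x": -0.11, "y": 0.01, "z": 0.38, "rx": 0, "ry": 0.06, "rz": 0.06, "claw": 255}
    - {"x": -0.07, "y": 0, "z": 0.44, "rx": 0, "ry": 0.09, "rz": 0.1, "claw": 255}
    - {"x": -0.01, "y": -0.03, "z": 0.46, "rx": 0, "ry": 0.11, "rz": 0.14, "claw": 255}

```text
t: 11.1
tool_pos: [0.528, -0.0268, 0.2902]
orientation: [-0.084, 3.011, -0.026]
force: [0.9, 0.9, 1.6]
opening: 0.0005
gripper_force: 0.0
```

```bash
python3 -c "
from scr import *
show(-28,gap=.008,z=.275)"
```

```text
(-28,) {'gap': 0.008, 'z': 0.275} [0.263, -0.111, -0.03] [0.0, 0.065, 0.099]
```

Call:
arm_command:
  targets:
    - {"x": 0.06, "y": -0.03, "z": 0, "rx": 0, "ry": 0.02, "rz": 0.03, "claw": 255}
    - {"x": 0.13, "y": -0.06, "z": 0, "rx": 0, "ry": 0.04, "rz": 0.06, "claw": 255}
    - {"x": 0.2, "y": -0.09, "z": 0, "rx": 0, "ry": 0.06, "rz": 0.09, "claw": 255}
    - {"x": 0.263, "y": -0.111, "z": 0, "rx": 0, "ry": 0.065, "rz": 0.099, "claw": 255}
    - {"x": 0.263, "y": -0.111, "z": -0.03, "rx": 0, "ry": 0.065, "rz": 0.099, "claw": 255}
    - {"x": 0.263, "y": -0.111, "z": -0.03, "rx": 0, "ry": 0.065, "rz": 0.099, "claw": 255}

```text
t: 11.6
tool_pos: [0.6568, -0.0835, 0.2614]
orientation: [0.387, -3.103, -0.002]
force: [-0.4, 0.1, -1.6]
opening: 0.0006
gripper_force: 0.0
```

```bash
python3 sq.py
```

```text
piece 2216 [-73.98680962 -18.43043402] [-0.187009   23.58974426] [[-0.0323, -18.4651], [-0.0331, 20.6786]]
base [[-0.0044, -67.5769], [0.0099, 68.852]]
front [ 3.40364273e-02 -7.33554507e+01]
ball [442. 195.] 417 [0.6032 0.0226 0.1859] [-0.0217  0.051 ]
ball [276. 198.] 422 [ 0.6339 -0.0918  0.1859] [ 0.0347 -0.0532]
(-28,) {'gap': 0.008} [0.007, 0.001, -0.183] [0.0, -0.007, 0.003]
(-28,) {'gap': 0} [-0.008, -0.003, -0.183] [0.0, -0.007, 0.003]
```

The nudge overshot to -0.035 rad, about 50 mm of lever. I nudge it back from the +y side by half as much.

```bash
python3 nud.py -.1,.046,.12
```

```text
t 11.65 tip_s [ 0.0539 -0.0395] z 0.2636 F_s -0.9 0.6
-.1,.046,.12 [-0.269, 0.24, -0.261] [0.0, -0.183, -0.239]
```

Call:
arm_command:
  targets:
    - {"x": -0.07, "y": 0.03, "z": 0.02, "rx": 0, "ry": -0.02, "rz": -0.03, "claw": 255}
    - {"x": -0.14, "y": 0.06, "z": 0.02, "rx": 0, "ry": -0.04, "rz": -0.07, "claw": 255}
    - {"x": -0.21, "y": 0.1, "z": 0.02, "rx": 0, "ry": -0.06, "rz": -0.11, "claw": 255}
    - {"x": -0.28, "y": 0.14, "z": 0.02, "rx": 0, "ry": -0.09, "rz": -0.15, "claw": 255}
    - {"x": -0.34, "y": 0.18, "z": 0.02, "rx": 0, "ry": -0.12, "rz": -0.19, "claw": 255}
    - {"x": -0.38, "y": 0.22, "z": 0, "rx": 0, "ry": -0.15, "rz": -0.22, "claw": 255}
    - {"x": -0.38, "y": 0.24, "z": -0.07, "rx": 0, "ry": -0.17, "rz": -0.24, "claw": 255}
    - {"x": -0.36, "y": 0.24, "z": -0.14, "rx": 0, "ry": -0.18, "rz": -0.24, "claw": 255}

```text
t: 12.32
tool_pos: [0.4763, 0.0398, 0.2015]
orientation: [0.329, 2.762, -0.057]
force: [1.7, 0.5, -0.8]
opening: 0.0003
gripper_force: 0.0
```

```bash
python3 nud.py -.075,.046,.12 -.075,.046,.04
```

```text
t 12.3167 tip_s [-0.1441  0.0383] z 0.2015 F_s 1.6 0.9
-.075,.046,.12 [0.138, -0.017, -0.137] [0.001, 0.007, 0.001]
-.075,.046,.04 [0.138, -0.017, -0.297] [0.001, 0.007, 0.001]
```

Call:
arm_command:
  targets:
    - {"x": 0.03, "y": 0, "z": -0.06, "rx": 0, "ry": 0.004, "rz": 0, "claw": 255}
    - {"x": 0.06, "y": -0.005, "z": -0.12, "rx": 0.001, "ry": 0.007, "rz": 0, "claw": 255}
    - {"x": 0.09, "y": -0.008, "z": -0.18, "rx": 0.001, "ry": 0.007, "rz": 0, "claw": 255}
    - {"x": 0.12, "y": -0.012, "z": -0.24, "rx": 0.001, "ry": 0.007, "rz": 0, "claw": 255}
    - {"x": 0.138, "y": -0.015, "z": -0.278, "rx": 0.001, "ry": 0.007, "rz": 0, "claw": 255}
    - {"x": 0.138, "y": -0.017, "z": -0.282, "rx": 0.001, "ry": 0.007, "rz": 0, "claw": 255}
    - {"x": 0.138, "y": -0.019, "z": -0.282, "rx": 0.001, "ry": 0.007, "rz": 0, "claw": 255}

```text
t: 12.9
tool_pos: [0.5442, 0.0278, 0.056]
orientation: [0.331, 2.791, -0.063]
force: [-0.3, -0.1, 0.3]
opening: 0.0005
gripper_force: 0.0
```

```bash
python3 nud.py -.075,.038,.04
```

```text
t 12.9 tip_s [-0.0757  0.0422] z 0.056 F_s -0.3 -0.1
-.075,.038,.04 [-0.001, -0.009, -0.006] [0.001, -0.008, 0.001]
```

Call:
arm_command:
  targets:
    - {"x": 0, "y": -0.002, "z": -0.004, "rx": 0, "ry": 0, "rz": 0, "claw": 255}
    - {"x": -0.001, "y": -0.004, "z": -0.004, "rx": 0, "ry": 0, "rz": 0, "claw": 255}
    - {"x": -0.001, "y": -0.006, "z": -0.004, "rx": 0, "ry": 0, "rz": 0, "claw": 255}
    - {"x": -0.001, "y": -0.006, "z": -0.004, "rx": 0, "ry": 0, "rz": 0, "claw": 255}

```text
t: 13.23
tool_pos: [0.5463, 0.0247, 0.0565]
orientation: [0.33, 2.786, -0.062]
force: [-0.4, 0.8, 0.1]
opening: 0.0004
gripper_force: 0.0
```

```bash
python3 nud.py -.075,.038,.04
```

```text
t 13.2333 tip_s [-0.0729  0.0397] z 0.0565 F_s -0.6 0.7
-.075,.038,.04 [-0.005, -0.002, -0.007] [0.001, -0.006, 0.001]
```

Call:
arm_command:
  targets:
    - {"x": -0.001, "y": -0.001, "z": -0.004, "rx": 0, "ry": 0, "rz": 0, "claw": 255}
    - {"x": -0.001, "y": -0.002, "z": -0.004, "rx": 0, "ry": 0, "rz": 0, "claw": 255}
    - {"x": -0.001, "y": -0.003, "z": -0.004, "rx": 0, "ry": 0, "rz": 0, "claw": 255}
    - {"x": -0.001, "y": -0.003, "z": -0.004, "rx": 0, "ry": 0, "rz": 0, "claw": 255}

```text
t: 13.57
tool_pos: [0.5449, 0.0232, 0.0526]
orientation: [0.33, 2.789, -0.062]
force: [0.5, -0.4, -0.0]
opening: 0.0006
gripper_force: 0.0
```

```bash
python3 nud.py
```

```text
t 13.5667 tip_s [-0.0739  0.038 ] z 0.0526 F_s 0.6 -0.3
```

Call:
arm_command:
  targets:
    - {"x": -0.0005, "y": -0.002, "z": 0, "rx": 0, "ry": 0, "rz": 0, "claw": 255}
    - {"x": -0.001, "y": -0.003, "z": 0, "rx": 0, "ry": 0, "rz": 0, "claw": 255}
    - {"x": -0.001, "y": -0.004, "z": 0, "rx": 0, "ry": 0, "rz": 0, "claw": 255}
    - {"x": -0.001, "y": -0.004, "z": 0, "rx": 0, "ry": 0, "rz": 0, "claw": 255}

```text
t: 13.9
tool_pos: [0.5444, 0.0214, 0.0526]
orientation: [0.33, 2.789, -0.062]
force: [-0.8, 2.8, 1.7]
opening: 0.0006
gripper_force: 1.3
```

```bash
python3 nud.py
```

```text
t 13.9 tip_s [-0.074   0.0361] z 0.0526 F_s -1.4 2.6
```

Contact at 36.1 mm. I go 1.9 mm further.

Call:
arm_command:
  targets:
    - {"x": -0.0005, "y": -0.002, "z": 0, "rx": 0, "ry": 0, "rz": 0, "claw": 255}
    - {"x": -0.001, "y": -0.004, "z": 0, "rx": 0, "ry": 0, "rz": 0, "claw": 255}
    - {"x": -0.001, "y": -0.004, "z": 0, "rx": 0, "ry": 0, "rz": 0, "claw": 255}
    - {"x": 0.002, "y": 0.008, "z": 0, "rx": 0, "ry": 0, "rz": 0, "claw": 255}
    - {"x": -0.035, "y": 0.017, "z": 0, "rx": 0, "ry": 0, "rz": 0, "claw": 255}
    - {"x": -0.075, "y": 0.025, "z": 0, "rx": 0, "ry": 0, "rz": 0, "claw": 255}
    - {"x": -0.085, "y": -0.02, "z": 0, "rx": 0, "ry": 0, "rz": 0, "claw": 255}
    - {"x": -0.091, "y": -0.053, "z": 0, "rx": 0, "ry": 0, "rz": 0, "claw": 255}
    - {"x": -0.07, "y": -0.058, "z": 0, "rx": 0, "ry": 0, "rz": 0, "claw": 255}
    - {"x": -0.05, "y": -0.063, "z": 0, "rx": 0, "ry": 0, "rz": 0, "claw": 255}

```text
t: 14.73
tool_pos: [0.5196, -0.0111, 0.0529]
orientation: [0.332, 2.788, -0.063]
force: [-0.1, -0.0, 0.9]
opening: 0.0006
gripper_force: 0.0
```

```bash
python3 nud.py -.08,.001,.04
```

```text
t 14.7333 tip_s [-0.0906 -0.0013] z 0.0529 F_s -0.1 -0.1
-.08,.001,.04 [0.021, -0.001, 0.001] [0.001, -0.007, 0.002]
```

Now the reseat push, then back up.

Call:
arm_command:
  targets:
    - {"x": 0.008, "y": 0, "z": 0, "rx": 0, "ry": 0, "rz": 0, "claw": 255}
    - {"x": 0.016, "y": -0.001, "z": 0, "rx": 0, "ry": 0, "rz": 0, "claw": 255}
    - {"x": 0.021, "y": -0.002, "z": 0, "rx": 0, "ry": 0, "rz": 0, "claw": 255}
    - {"x": 0.024, "y": -0.002, "z": 0, "rx": 0, "ry": 0, "rz": 0, "claw": 255}
    - {"x": 0.026, "y": -0.003, "z": 0, "rx": 0, "ry": 0, "rz": 0, "claw": 255}

```text
t: 15.15
tool_pos: [0.53, -0.0109, 0.0512]
orientation: [0.33, 2.795, -0.062]
force: [-20.0, 6.1, 14.1]
opening: 0.0005
gripper_force: 10.3
```

```bash
python3 nud.py
```

```text
t 15.15 tip_s [-0.0807  0.0013] z 0.0512 F_s -20.8 1.3
```

Call:
arm_command:
  targets:
    - {"x": -0.04, "y": 0.01, "z": 0.01, "rx": 0, "ry": 0, "rz": 0, "claw": 255}
    - {"x": -0.1, "y": 0.02, "z": 0.08, "rx": 0, "ry": 0, "rz": 0, "claw": 255}
    - {"x": -0.12, "y": 0.02, "z": 0.16, "rx": 0, "ry": 0, "rz": 0, "claw": 255}
    - {"x": -0.13, "y": 0.02, "z": 0.24, "rx": 0, "ry": 0.03, "rz": 0.03, "claw": 255}
    - {"x": -0.12, "y": 0.01, "z": 0.32, "rx": 0, "ry": 0.06, "rz": 0.06, "claw": 255}
    - {"x": -0.08, "y": 0, "z": 0.4, "rx": 0, "ry": 0.09, "rz": 0.1, "claw": 255}
    - {"x": -0.02, "y": -0.03, "z": 0.45, "rx": 0, "ry": 0.11, "rz": 0.14, "claw": 255}
    - {"x": 0.05, "y": -0.06, "z": 0.46, "rx": 0, "ry": 0.14, "rz": 0.18, "claw": 255}
    - {"x": 0.12, "y": -0.1, "z": 0.46, "rx": 0, "ry": 0.17, "rz": 0.22, "claw": 255}
    - {"x": 0.19, "y": -0.13, "z": 0.46, "rx": 0, "ry": 0.18, "rz": 0.24, "claw": 255}

```text
t: 15.98
tool_pos: [0.6199, -0.0728, 0.2843]
orientation: [0.396, -3.095, 0.008]
force: [-0.6, -0.1, 1.4]
opening: 0.0002
gripper_force: 0.0
```

```bash
python3 -c "
from scr import *
show(-28,gap=.008,z=.265)"
```

```text
(-28,) {'gap': 0.008, 'z': 0.265} [0.079, -0.019, -0.039] [0.004, -0.01, 0.0]
```

Call:
arm_command:
  targets:
    - {"x": 0.04, "y": -0.01, "z": 0, "rx": 0.002, "ry": -0.005, "rz": 0, "claw": 255}
    - {"x": 0.076, "y": -0.018, "z": -0.02, "rx": 0.004, "ry": -0.01, "rz": 0, "claw": 255}
    - {"x": 0.076, "y": -0.018, "z": -0.04, "rx": 0.004, "ry": -0.01, "rz": 0, "claw": 255}
    - {"x": 0.076, "y": -0.018, "z": -0.04, "rx": 0.004, "ry": -0.01, "rz": 0, "claw": 255}

```text
t: 16.32
tool_pos: [0.655, -0.0811, 0.2586]
orientation: [0.39, -3.111, -0.004]
force: [0.2, 0.2, 0.1]
opening: 0.0004
gripper_force: 0.0
```

```bash
python3 sq.py
```

```text
piece 2274 [-72.96464814 -19.66356816] [-0.02548778 21.31602179] [[0.0138, -18.5547], [0.0139, 20.5623]]
base [[-0.0038, -67.5921], [0.0097, 68.8915]]
front [ 1.4882111e-04 -7.2697090e+01]
ball [440. 197.] 427 [0.6032 0.0227 0.1858] [-0.0218  0.051 ]
ball [272. 199.] 439 [ 0.6338 -0.0917  0.1857] [ 0.0346 -0.0532]
(-28,) {'gap': 0.008} [0.01, -0.003, -0.177] [-0.001, -0.002, 0.002]
(-28,) {'gap': 0} [-0.006, -0.007, -0.177] [-0.001, -0.002, 0.002]
```

The piece is now square to about 0.005 rad. Next I go down behind the right ball.

```bash
cat > scr.py <<'E'
import sys
from h import *
SW=np.array([.6200,-.0344])   # screw axis
def pose(beta,gap=0,r=.056,z=.170,tilt=0):
    a=np.deg2rad(-103.4-beta); rad=np.array([np.cos(a),np.sin(a)]); trail=np.array([-rad[1],rad[0]])
    return np.array([*(SW+rad*r+trail*(.0165+gap)),z]),toolR(76.6-beta,tilt)
def show(b,**k):
    x,w=cmd(*pose(b,**k)); print(b,k,x.tolist(),w.tolist())
def stat(off=0):
    s=robot.read_state();v=s["tool_pos"][:2]-SW;M=R.from_rotvec(s["orientation"]).as_matrix()
    thy=np.rad2deg(np.arctan2(M[1,1],M[0,1])); r=M[:2,1]; q=v@r; sg=np.sign(q)
    # tool y along radius; face pushes ball
    b=np.arctan2(v[1],v[0]);rad=v/np.linalg.norm(v);t=np.array([rad[1],-rad[0]]) # clockwise tangent
    print("t",s["t"],"thy",thy.round(1),"tool beta",(((-103.4-np.rad2deg(b)+180)%360)-180).round(1),"r",np.linalg.norm(v).round(4),"z",s["tool_pos"][2].round(4),"F cw-resist",(-s["force"][:2]@t).round(2),"rad",(s["force"][:2]@rad).round(2),"Fz",s["force"][2].round(1),"q6",s["q"][5].round(2))
E
python3 -c "
from scr import *
stat();show(-28,gap=.006,z=.2,tilt=10);show(-28,gap=.006,tilt=10)"
```

```text
t 16.3667 thy 104.3 tool beta -50.2 r 0.058 z 0.2603 F cw-resist -0.02 rad 0.26 Fz -0.8 q6 -2.02
-28 {'gap': 0.006, 'z': 0.2, 'tilt': 10} [0.002, -0.004, -0.121] [-0.021, -0.087, 0.002]
-28 {'gap': 0.006, 'tilt': 10} [0.002, -0.004, -0.181] [-0.021, -0.087, 0.002]
```

Call:
arm_command:
  targets:
    - {"x": 0.001, "y": -0.002, "z": 0, "rx": -0.01, "ry": -0.045, "rz": 0.001, "claw": 255}
    - {"x": 0.002, "y": -0.004, "z": -0.02, "rx": -0.021, "ry": -0.087, "rz": 0.002, "claw": 255}
    - {"x": 0.002, "y": -0.004, "z": -0.06, "rx": -0.021, "ry": -0.087, "rz": 0.002, "claw": 255}
    - {"x": 0.002, "y": -0.004, "z": -0.1, "rx": -0.021, "ry": -0.087, "rz": 0.002, "claw": 255}
    - {"x": 0.002, "y": -0.004, "z": -0.13, "rx": -0.021, "ry": -0.087, "rz": 0.002, "claw": 255}
    - {"x": 0.002, "y": -0.004, "z": -0.15, "rx": -0.021, "ry": -0.087, "rz": 0.002, "claw": 255}

```text
t: 16.87
tool_pos: [0.6554, -0.0825, 0.1871]
orientation: [-0.378, 2.95, -0.093]
force: [-0.5, -0.2, -0.2]
opening: 0.0005
gripper_force: 0.0
```

```bash
python3 -c "
from scr import *
stat()
for b,t in((-26,8),(-21,6),(-16,4),(-11,2),(-6,0),(-1,0),(4,0),(9,0),(14,0)): show(b,tilt=t,z=.170)"
```

```text
t 16.8667 thy 104.2 tool beta -49.7 r 0.0597 z 0.1871 F cw-resist -0.55 rad -0.11 Fz -0.2 q6 -2.02
-26 {'tilt': 8, 'z': 0.17} [-0.014, -0.006, -0.034] [0.007, 0.018, -0.017]
-21 {'tilt': 6, 'z': 0.17} [-0.023, -0.01, -0.034] [0.017, 0.034, -0.06]
-16 {'tilt': 4, 'z': 0.17} [-0.033, -0.014, -0.034] [0.025, 0.049, -0.104]
-11 {'tilt': 2, 'z': 0.17} [-0.042, -0.017, -0.034] [0.032, 0.065, -0.148]
-6 {'tilt': 0, 'z': 0.17} [-0.052, -0.019, -0.034] [0.037, 0.082, -0.191]
-1 {'tilt': 0, 'z': 0.17} [-0.063, -0.02, -0.034] [0.04, 0.08, -0.235]
4 {'tilt': 0, 'z': 0.17} [-0.073, -0.021, -0.034] [0.044, 0.079, -0.278]
9 {'tilt': 0, 'z': 0.17} [-0.083, -0.02, -0.034] [0.048, 0.077, -0.322]
14 {'tilt': 0, 'z': 0.17} [-0.093, -0.018, -0.034] [0.051, 0.075, -0.365]
```

Call:
arm_command:
  targets:
    - {"x": 0, "y": 0, "z": -0.03, "rx": 0, "ry": 0, "rz": 0, "claw": 255}
    - {"x": -0.014, "y": -0.006, "z": -0.03, "rx": 0.007, "ry": 0.018, "rz": -0.017, "claw": 255}
    - {"x": -0.023, "y": -0.01, "z": -0.03, "rx": 0.017, "ry": 0.034, "rz": -0.06, "claw": 255}
    - {"x": -0.033, "y": -0.014, "z": -0.03, "rx": 0.025, "ry": 0.049, "rz": -0.104, "claw": 255}
    - {"x": -0.042, "y": -0.017, "z": -0.03, "rx": 0.032, "ry": 0.065, "rz": -0.148, "claw": 255}
    - {"x": -0.052, "y": -0.019, "z": -0.03, "rx": 0.037, "ry": 0.082, "rz": -0.191, "claw": 255}
    - {"x": -0.063, "y": -0.02, "z": -0.03, "rx": 0.04, "ry": 0.08, "rz": -0.235, "claw": 255}
    - {"x": -0.073, "y": -0.021, "z": -0.03, "rx": 0.044, "ry": 0.079, "rz": -0.278, "claw": 255}

```text
t: 17.53
tool_pos: [0.6208, -0.0938, 0.1742]
orientation: [0.481, 3.103, -0.001]
force: [1.0, -0.0, -0.7]
opening: 0.0003
gripper_force: 0.4
```

```bash
cat > sw.py <<'E'
from scr import *
a,b,st=map(float,sys.argv[1:4]); stat()
for k in np.arange(a,b+.1,st): show(round(float(k),1))
E
python3 sw.py 9 54 5
python3 - <<'E'
from h import *
p,d=robot.read_camera("top");cv2.imwrite("pics/t5.png",cv2.resize(p[110:250,230:370,::-1],(580,580),interpolation=cv2.INTER_CUBIC))
E
```

```text
t 17.5333 thy 72.4 tool beta -14.2 r 0.0595 z 0.1742 F cw-resist 0.95 rad 0.06 Fz -0.7 q6 -1.49
9.0 {} [-0.014, 0.003, -0.008] [0.001, 0.001, -0.042]
14.0 {} [-0.024, 0.004, -0.008] [0.001, 0.001, -0.085]
19.0 {} [-0.034, 0.007, -0.008] [0.001, 0.001, -0.129]
24.0 {} [-0.043, 0.01, -0.008] [0.001, 0.001, -0.173]
29.0 {} [-0.053, 0.014, -0.008] [0.001, 0.001, -0.216]
34.0 {} [-0.062, 0.019, -0.008] [0.001, 0.001, -0.26]
39.0 {} [-0.07, 0.024, -0.008] [0.001, 0.001, -0.303]
44.0 {} [-0.078, 0.031, -0.008] [0.001, 0.0, -0.347]
49.0 {} [-0.086, 0.038, -0.008] [0.001, 0.0, -0.391]
54.0 {} [-0.092, 0.045, -0.008] [0.001, 0.0, -0.434]
```

View pics/t5.png

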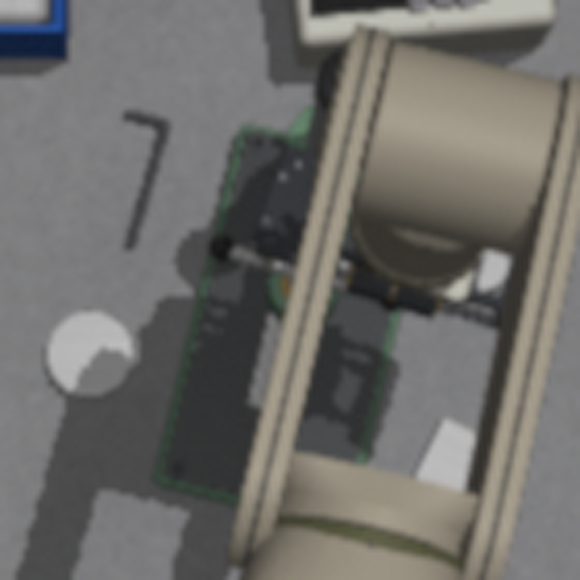

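The left ball has moved from (220,293) to (220,247) in the crop and the resistance is about 1 N, so the screw is turning freely. I continue.

Call:
arm_command:
  targets:
    - {"x": -0.014, "y": 0.003, "z": -0.008, "rx": 0, "ry": 0, "rz": -0.042, "claw": 255}
    - {"x": -0.024, "y": 0.004, "z": -0.008, "rx": 0, "ry": 0, "rz": -0.085, "claw": 255}
    - {"x": -0.034, "y": 0.007, "z": -0.008, "rx": 0, "ry": 0, "rz": -0.129, "claw": 255}
    - {"x": -0.043, "y": 0.01, "z": -0.008, "rx": 0, "ry": 0, "rz": -0.173, "claw": 255}
    - {"x": -0.053, "y": 0.014, "z": -0.008, "rx": 0, "ry": 0, "rz": -0.216, "claw": 255}
    - {"x": -0.062, "y": 0.019, "z": -0.008, "rx": 0, "ry": 0, "rz": -0.26, "claw": 255}
    - {"x": -0.07, "y": 0.024, "z": -0.008, "rx": 0, "ry": 0, "rz": -0.303, "claw": 255}
    - {"x": -0.078, "y": 0.031, "z": -0.008, "rx": 0, "ry": 0, "rz": -0.347, "claw": 255}
    - {"x": -0.086, "y": 0.038, "z": -0.008, "rx": 0, "ry": 0, "rz": -0.391, "claw": 255}
    - {"x": -0.092, "y": 0.045, "z": -0.008, "rx": 0, "ry": 0, "rz": -0.434, "claw": 255}

```text
t: 18.42
tool_pos: [0.5744, -0.0712, 0.1699]
orientation: [1.739, 2.615, -0.0]
force: [0.2, -0.4, -0.5]
opening: 0.0007
gripper_force: 0.5
```

```bash
python3 sw.py 59 104 5
```

```text
t 18.4167 thy 22.8 tool beta 37.7 r 0.0586 z 0.1699 F cw-resist 0.41 rad 0.11 Fz -0.5 q6 -0.61
59.0 {} [-0.006, 0.008, 0.0] [0.001, 0.0, -0.045]
64.0 {} [-0.011, 0.017, 0.0] [0.001, 0.0, -0.089]
69.0 {} [-0.015, 0.026, 0.0] [0.001, 0.0, -0.132]
74.0 {} [-0.019, 0.036, 0.0] [0.001, 0.0, -0.176]
79.0 {} [-0.022, 0.045, 0.0] [0.001, 0.0, -0.22]
84.0 {} [-0.024, 0.055, 0.0] [0.001, 0.0, -0.263]
89.0 {} [-0.025, 0.065, 0.0] [0.001, 0.0, -0.307]
94.0 {} [-0.025, 0.076, 0.0] [0.001, 0.0, -0.35]
99.0 {} [-0.025, 0.086, 0.0] [0.001, 0.0, -0.394]
104.0 {} [-0.023, 0.096, 0.0] [0.001, 0.0, -0.438]
```

Call:
arm_command:
  targets:
    - {"x": -0.006, "y": 0.008, "z": 0, "rx": 0, "ry": 0, "rz": -0.045, "claw": 255}
    - {"x": -0.011, "y": 0.017, "z": 0, "rx": 0, "ry": 0, "rz": -0.089, "claw": 255}
    - {"x": -0.015, "y": 0.026, "z": 0, "rx": 0, "ry": 0, "rz": -0.132, "claw": 255}
    - {"x": -0.019, "y": 0.036, "z": 0, "rx": 0, "ry": 0, "rz": -0.176, "claw": 255}
    - {"x": -0.022, "y": 0.045, "z": 0, "rx": 0, "ry": 0, "rz": -0.22, "claw": 255}
    - {"x": -0.024, "y": 0.055, "z": 0, "rx": 0, "ry": 0, "rz": -0.263, "claw": 255}
    - {"x": -0.025, "y": 0.065, "z": 0, "rx": 0, "ry": 0, "rz": -0.307, "claw": 255}
    - {"x": -0.025, "y": 0.076, "z": 0, "rx": 0, "ry": 0, "rz": -0.35, "claw": 255}
    - {"x": -0.025, "y": 0.086, "z": 0, "rx": 0, "ry": 0, "rz": -0.394, "claw": 255}
    - {"x": -0.023, "y": 0.096, "z": 0, "rx": 0, "ry": 0, "rz": -0.438, "claw": 255}

```text
t: 19.25
tool_pos: [0.5628, -0.023, 0.1697]
orientation: [2.684, 1.631, 0.0]
force: [-1.2, -0.6, 0.3]
opening: 0.0006
gripper_force: 0.5
```

```bash
python3 sw.py 109 154 5
```

```text
t 19.25 thy -27.4 tool beta 87.9 r 0.0583 z 0.1697 F cw-resist 0.81 rad 1.01 Fz 0.3 q6 0.35
109.0 {} [0.002, 0.009, 0.001] [0.0, 0.0, -0.044]
114.0 {} [0.005, 0.019, 0.001] [0.0, 0.0, -0.087]
119.0 {} [0.009, 0.028, 0.001] [0.0, 0.0, -0.131]
124.0 {} [0.014, 0.037, 0.001] [0.0, 0.0, -0.174]
129.0 {} [0.02, 0.046, 0.001] [0.0, 0.0, -0.218]
134.0 {} [0.026, 0.054, 0.001] [0.0, 0.0, -0.262]
139.0 {} [0.033, 0.061, 0.001] [0.0, 0.0, -0.305]
144.0 {} [0.041, 0.068, 0.001] [0.0, 0.0, -0.349]
149.0 {} [0.049, 0.074, 0.001] [0.0, 0.0, -0.393]
154.0 {} [0.058, 0.079, 0.001] [0.0, 0.0, -0.436]
```

Call:
arm_command:
  targets:
    - {"x": 0.002, "y": 0.009, "z": 0, "rx": 0, "ry": 0, "rz": -0.044, "claw": 255}
    - {"x": 0.005, "y": 0.019, "z": 0, "rx": 0, "ry": 0, "rz": -0.087, "claw": 255}
    - {"x": 0.009, "y": 0.028, "z": 0, "rx": 0, "ry": 0, "rz": -0.131, "claw": 255}
    - {"x": 0.014, "y": 0.037, "z": 0, "rx": 0, "ry": 0, "rz": -0.174, "claw": 255}
    - {"x": 0.02, "y": 0.046, "z": 0, "rx": 0, "ry": 0, "rz": -0.218, "claw": 255}
    - {"x": 0.026, "y": 0.054, "z": 0, "rx": 0, "ry": 0, "rz": -0.262, "claw": 255}
    - {"x": 0.033, "y": 0.061, "z": 0, "rx": 0, "ry": 0, "rz": -0.305, "claw": 255}
    - {"x": 0.041, "y": 0.068, "z": 0, "rx": 0, "ry": 0, "rz": -0.349, "claw": 255}
    - {"x": 0.049, "y": 0.074, "z": 0, "rx": 0, "ry": 0, "rz": -0.393, "claw": 255}
    - {"x": 0.058, "y": 0.079, "z": 0, "rx": 0, "ry": 0, "rz": -0.436, "claw": 255}

```text
t: 20.08
tool_pos: [0.5919, 0.0166, 0.1696]
orientation: [-3.122, -0.346, -0.001]
force: [-0.6, 0.5, -0.8]
opening: 0.0005
gripper_force: 0.5
```

```bash
python3 sw.py 159 194 5
```

```text
t 20.0833 thy -77.4 tool beta 137.8 r 0.0583 z 0.1696 F cw-resist 0.26 rad 0.69 Fz -0.8 q6 1.29
159.0 {} [0.009, 0.005, 0.001] [-0.0, 0.0, -0.044]
164.0 {} [0.018, 0.008, 0.001] [-0.0, 0.0, -0.088]
169.0 {} [0.028, 0.011, 0.001] [-0.0, 0.0, -0.131]
174.0 {} [0.038, 0.013, 0.001] [-0.0, 0.0, -0.175]
179.0 {} [0.048, 0.014, 0.001] [-0.0, 0.0, -0.218]
184.0 {} [0.058, 0.015, 0.001] [-0.0, 0.0, -0.262]
189.0 {} [0.068, 0.014, 0.001] [-0.0, 0.0, -0.306]
194.0 {} [0.078, 0.013, 0.001] [-0.0, 0.0, -0.349]
```

Call:
arm_command:
  targets:
    - {"x": 0.009, "y": 0.005, "z": 0, "rx": 0, "ry": 0, "rz": -0.044, "claw": 255}
    - {"x": 0.018, "y": 0.008, "z": 0, "rx": 0, "ry": 0, "rz": -0.088, "claw": 255}
    - {"x": 0.028, "y": 0.011, "z": 0, "rx": 0, "ry": 0, "rz": -0.131, "claw": 255}
    - {"x": 0.038, "y": 0.013, "z": 0, "rx": 0, "ry": 0, "rz": -0.175, "claw": 255}
    - {"x": 0.048, "y": 0.014, "z": 0, "rx": 0, "ry": 0, "rz": -0.218, "claw": 255}
    - {"x": 0.058, "y": 0.015, "z": 0, "rx": 0, "ry": 0, "rz": -0.262, "claw": 255}

```text
t: 20.58
tool_pos: [0.621, 0.024, 0.1696]
orientation: [-3.105, 0.475, -0.001]
force: [-1.1, 0.0, 0.0]
opening: 0.0007
gripper_force: 0.4
```

```bash
python3 sw.py 189 209 5
```

```text
t 20.5833 thy -107.4 tool beta 167.5 r 0.0584 z 0.1696 F cw-resist 1.1 rad -0.01 Fz 0.0 q6 1.83
189.0 {} [0.01, -0.001, 0.001] [-0.0, 0.0, -0.044]
194.0 {} [0.02, -0.002, 0.001] [-0.0, 0.0, -0.087]
199.0 {} [0.03, -0.005, 0.001] [-0.0, 0.0, -0.131]
204.0 {} [0.04, -0.008, 0.001] [-0.0, 0.0, -0.175]
209.0 {} [0.049, -0.012, 0.001] [-0.0, 0.0, -0.218]
```

Call:
arm_command:
  targets:
    - {"x": 0.01, "y": -0.001, "z": 0, "rx": 0, "ry": 0, "rz": -0.044, "claw": 255}
    - {"x": 0.02, "y": -0.002, "z": 0, "rx": 0, "ry": 0, "rz": -0.087, "claw": 255}
    - {"x": 0.03, "y": -0.005, "z": 0, "rx": 0, "ry": 0, "rz": -0.131, "claw": 255}
    - {"x": 0.04, "y": -0.008, "z": 0, "rx": 0, "ry": 0, "rz": -0.175, "claw": 255}

```text
t: 20.92
tool_pos: [0.641, 0.0201, 0.1697]
orientation: [-2.975, 1.008, -0.001]
force: [-0.3, 0.5, -0.1]
opening: 0.0005
gripper_force: 0.4
```

```bash
python3 sw.py 209 214 5; python3 -c "
from scr import *
show(204,gap=.012,z=.17);show(204,gap=.02,z=.26);show(24,gap=.007,z=.26);show(24,gap=.007,z=.168)"
```

```text
t 20.9167 thy -127.4 tool beta -172.3 r 0.0584 z 0.1697 F cw-resist 0.5 rad 0.39 Fz -0.1 q6 2.18
209.0 {} [0.009, -0.004, 0.001] [-0.0, 0.0, -0.043]
214.0 {} [0.018, -0.009, 0.001] [-0.0, 0.0, -0.087]
204 {'gap': 0.012, 'z': 0.17} [-0.019, 0.015, 0.001] [-0.0, 0.0, 0.0]
204 {'gap': 0.02, 'z': 0.26} [-0.032, 0.024, 0.181] [-0.0, 0.0, 0.0]
24 {'gap': 0.007, 'z': 0.26} [-0.073, -0.227, 0.181] [0.001, 0.0, -1.57]
24 {'gap': 0.007, 'z': 0.168} [-0.073, -0.227, -0.003] [0.001, 0.0, -1.57]
```

Call:
arm_command:
  targets:
    - {"x": -0.015, "y": 0.012, "z": 0, "rx": 0, "ry": 0, "rz": 0, "claw": 255}
    - {"x": -0.025, "y": 0.02, "z": 0.06, "rx": 0, "ry": 0, "rz": 0, "claw": 255}
    - {"x": -0.032, "y": 0.02, "z": 0.13, "rx": 0, "ry": 0, "rz": 0.06, "claw": 255}
    - {"x": -0.04, "y": 0.01, "z": 0.19, "rx": 0, "ry": 0, "rz": 0.12, "claw": 255}
    - {"x": -0.04, "y": 0, "z": 0.19, "rx": 0, "ry": 0, "rz": 0.18, "claw": 255}
    - {"x": -0.04, "y": -0.02, "z": 0.19, "rx": 0, "ry": 0, "rz": 0.24, "claw": 255}
    - {"x": -0.05, "y": -0.04, "z": 0.19, "rx": 0, "ry": 0, "rz": 0.3, "claw": 255}
    - {"x": -0.05, "y": -0.06, "z": 0.19, "rx": 0, "ry": 0, "rz": 0.36, "claw": 255}
    - {"x": -0.05, "y": -0.08, "z": 0.19, "rx": 0, "ry": 0, "rz": 0.42, "claw": 255}
    - {"x": -0.05, "y": -0.1, "z": 0.19, "rx": 0, "ry": 0, "rz": 0.48, "claw": 255}

```text
t: 21.75
tool_pos: [0.6154, -0.03, 0.2647]
orientation: [-3.102, -0.499, -0.001]
force: [0.9, 0.1, -0.9]
opening: 0.0005
gripper_force: 0.0
```

Call:
arm_command:
  targets:
    - {"x": 0, "y": -0.01, "z": 0, "rx": 0, "ry": 0, "rz": 0.06, "claw": 255}
    - {"x": 0, "y": -0.02, "z": 0, "rx": 0, "ry": 0, "rz": 0.12, "claw": 255}
    - {"x": 0, "y": -0.03, "z": 0, "rx": 0, "ry": 0, "rz": 0.18, "claw": 255}
    - {"x": 0, "y": -0.04, "z": 0, "rx": 0, "ry": 0, "rz": 0.24, "claw": 255}
    - {"x": -0.01, "y": -0.05, "z": 0, "rx": 0, "ry": 0, "rz": 0.3, "claw": 255}
    - {"x": -0.01, "y": -0.06, "z": 0, "rx": 0, "ry": 0, "rz": 0.36, "claw": 255}
    - {"x": -0.01, "y": -0.08, "z": 0, "rx": 0, "ry": 0, "rz": 0.42, "claw": 255}
    - {"x": -0.02, "y": -0.1, "z": 0, "rx": 0, "ry": 0, "rz": 0.48, "claw": 255}
    - {"x": -0.02, "y": -0.12, "z": 0, "rx": 0, "ry": 0, "rz": 0.54, "claw": 255}
    - {"x": -0.02, "y": -0.125, "z": 0, "rx": 0, "ry": 0, "rz": 0.6, "claw": 255}

```text
t: 22.58
tool_pos: [0.6053, -0.0934, 0.2646]
orientation: [2.279, 2.162, -0.0]
force: [1.1, 0.5, -0.3]
opening: 0.0002
gripper_force: 0.0
```

```bash
python3 -c "
from scr import *
stat();show(24,gap=.007,z=.26);show(24,gap=.007,z=.168)"
```

```text
t 22.5833 thy -3.0 tool beta 0.6 r 0.0608 z 0.2646 F cw-resist 0.96 rad -0.74 Fz -0.3 q6 -0.18
24 {'gap': 0.007, 'z': 0.26} [-0.001, 0.0, -0.009] [0.0, 0.0, 0.485]
24 {'gap': 0.007, 'z': 0.168} [-0.001, 0.0, -0.193] [0.0, 0.0, 0.485]
```

Finish rotating, then take a wrist measure of the balls before going down.

Call:
arm_command:
  targets:
    - {"x": 0, "y": 0, "z": 0, "rx": 0, "ry": 0, "rz": 0.06, "claw": 255}
    - {"x": 0, "y": 0, "z": 0, "rx": 0, "ry": 0, "rz": 0.12, "claw": 255}
    - {"x": 0, "y": 0, "z": 0, "rx": 0, "ry": 0, "rz": 0.18, "claw": 255}
    - {"x": 0, "y": 0, "z": 0, "rx": 0, "ry": 0, "rz": 0.24, "claw": 255}
    - {"x": 0, "y": 0, "z": 0, "rx": 0, "ry": 0, "rz": 0.3, "claw": 255}
    - {"x": 0, "y": 0, "z": 0, "rx": 0, "ry": 0, "rz": 0.36, "claw": 255}
    - {"x": 0, "y": 0, "z": 0, "rx": 0, "ry": 0, "rz": 0.42, "claw": 255}
    - {"x": 0, "y": 0, "z": 0, "rx": 0, "ry": 0, "rz": 0.485, "claw": 255}
    - {"x": 0, "y": 0, "z": 0, "rx": 0, "ry": 0, "rz": 0.485, "claw": 255}

```text
t: 23.33
tool_pos: [0.6056, -0.0921, 0.2646]
orientation: [1.007, 2.975, -0.001]
force: [0.6, -0.4, 0.3]
opening: 0.0006
gripper_force: 0.0
```

```bash
sed -i 's/^show.*//' sq.py; sed -i 's/(Z>.165)/(Z>.155)/' sq.py; python3 sq.py; python3 -c "
from scr import *
stat();show(24,gap=.007,z=.168);show(22,gap=.007,z=.168);show(20,gap=.007,z=.168)"
```

```text
piece 2334 [-72.91690694 -19.3361655 ] [-0.66775938 20.97808309] [[0.0052, -18.3968], [0.0135, 20.8333]]
base [[-0.0069, -67.153], [0.008, 69.1531]]
front [-1.07118360e-02 -7.26241373e+01]
ball [273. 187.] 396 [ 0.5795 -0.0778  0.1794] [-0.0215 -0.0522]
ball [433. 195.] 368 [0.6563 0.012  0.1795] [0.0324 0.053 ]
t 23.3833 thy 52.1 tool beta 0.5 r 0.0595 z 0.2645 F cw-resist -0.68 rad -0.17 Fz 0.5 q6 -1.14
24 {'gap': 0.007, 'z': 0.168} [-0.002, -0.002, -0.193] [0.0, 0.0, 0.004]
22 {'gap': 0.007, 'z': 0.168} [0.002, -0.003, -0.193] [0.0, 0.0, 0.022]
20 {'gap': 0.007, 'z': 0.168} [0.006, -0.004, -0.193] [0.0, 0.0, 0.039]
```

Call:
arm_command:
  targets:
    - {"x": -0.002, "y": -0.002, "z": -0.06, "rx": 0, "ry": 0, "rz": 0, "claw": 255}
    - {"x": -0.002, "y": -0.002, "z": -0.12, "rx": 0, "ry": 0, "rz": 0, "claw": 255}
    - {"x": -0.002, "y": -0.002, "z": -0.17, "rx": 0, "ry": 0, "rz": 0, "claw": 255}
    - {"x": -0.002, "y": -0.002, "z": -0.2, "rx": 0, "ry": 0, "rz": 0, "claw": 255}
    - {"x": -0.002, "y": -0.002, "z": -0.2, "rx": 0, "ry": 0, "rz": 0, "claw": 255}

```text
t: 23.8
tool_pos: [0.6022, -0.0929, 0.1592]
orientation: [-1.024, -2.962, 0.002]
force: [-0.3, 0.1, -0.0]
opening: 0.0007
gripper_force: 0.0
```

```bash
sed -i 's/z=.170/z=.163/' scr.py; python3 sw.py 27 72 5
```

```text
t 23.8 thy 51.9 tool beta 3.5 r 0.0611 z 0.1592 F cw-resist -0.29 rad 0.0 Fz -0.0 q6 -1.14
27.0 {} [-0.012, 0.01, 0.008] [-0.001, -0.004, -0.02]
32.0 {} [-0.021, 0.015, 0.008] [-0.001, -0.003, -0.063]
37.0 {} [-0.03, 0.02, 0.008] [-0.001, -0.003, -0.107]
42.0 {} [-0.038, 0.026, 0.008] [-0.001, -0.003, -0.151]
47.0 {} [-0.045, 0.033, 0.008] [-0.001, -0.003, -0.194]
52.0 {} [-0.052, 0.04, 0.008] [-0.001, -0.003, -0.238]
57.0 {} [-0.059, 0.048, 0.008] [-0.002, -0.003, -0.281]
62.0 {} [-0.064, 0.057, 0.008] [-0.002, -0.003, -0.325]
67.0 {} [-0.069, 0.066, 0.008] [-0.002, -0.003, -0.369]
72.0 {} [-0.073, 0.075, 0.008] [-0.002, -0.003, -0.412]
```

Call:
arm_command:
  targets:
    - {"x": -0.012, "y": 0.01, "z": 0.004, "rx": 0, "ry": 0, "rz": -0.02, "claw": 255}
    - {"x": -0.021, "y": 0.015, "z": 0.006, "rx": 0, "ry": 0, "rz": -0.063, "claw": 255}
    - {"x": -0.03, "y": 0.02, "z": 0.006, "rx": 0, "ry": 0, "rz": -0.107, "claw": 255}
    - {"x": -0.038, "y": 0.026, "z": 0.006, "rx": 0, "ry": 0, "rz": -0.151, "claw": 255}
    - {"x": -0.045, "y": 0.033, "z": 0.006, "rx": 0, "ry": 0, "rz": -0.194, "claw": 255}
    - {"x": -0.052, "y": 0.04, "z": 0.006, "rx": 0, "ry": 0, "rz": -0.238, "claw": 255}

```text
t: 24.3
tool_pos: [0.5796, -0.074, 0.1689]
orientation: [1.702, 2.638, 0.0]
force: [-0.1, -1.7, 0.6]
opening: 0.0005
gripper_force: 0.5
```

```bash
python3 sw.py 57 82 5
```

```text
t 24.3 thy 24.4 tool beta 32.2 r 0.0566 z 0.1689 F cw-resist 1.12 rad 1.22 Fz 0.6 q6 -0.64
57.0 {} [-0.014, 0.011, -0.012] [0.001, 0.001, -0.041]
62.0 {} [-0.019, 0.019, -0.012] [0.001, 0.001, -0.085]
67.0 {} [-0.024, 0.028, -0.012] [0.001, 0.001, -0.129]
72.0 {} [-0.028, 0.037, -0.012] [0.001, 0.001, -0.172]
77.0 {} [-0.031, 0.047, -0.012] [0.001, 0.001, -0.216]
82.0 {} [-0.034, 0.057, -0.012] [0.001, 0.001, -0.26]
```

Call:
arm_command:
  targets:
    - {"x": -0.014, "y": 0.011, "z": -0.006, "rx": 0, "ry": 0, "rz": -0.041, "claw": 255}
    - {"x": -0.019, "y": 0.019, "z": -0.01, "rx": 0, "ry": 0, "rz": -0.085, "claw": 255}
    - {"x": -0.024, "y": 0.028, "z": -0.01, "rx": 0, "ry": 0, "rz": -0.129, "claw": 255}
    - {"x": -0.028, "y": 0.037, "z": -0.01, "rx": 0, "ry": 0, "rz": -0.172, "claw": 255}
    - {"x": -0.031, "y": 0.047, "z": -0.01, "rx": 0, "ry": 0, "rz": -0.216, "claw": 255}

```text
t: 24.72
tool_pos: [0.564, -0.0504, 0.1637]
orientation: [2.228, 2.212, 0.001]
force: [-0.3, -0.9, -0.8]
opening: 0.0005
gripper_force: 0.5
```

```bash
python3 sw.py 82 112 5
```

```text
t 24.7167 thy -0.4 tool beta 60.7 r 0.0582 z 0.1637 F cw-resist 0.78 rad 0.49 Fz -0.8 q6 -0.17
82.0 {} [-0.003, 0.01, -0.001] [0.0, 0.001, -0.044]
87.0 {} [-0.004, 0.02, -0.001] [0.0, 0.001, -0.087]
92.0 {} [-0.005, 0.03, -0.001] [0.001, 0.001, -0.131]
97.0 {} [-0.004, 0.04, -0.001] [0.001, 0.001, -0.175]
102.0 {} [-0.003, 0.05, -0.001] [0.001, 0.001, -0.218]
107.0 {} [-0.001, 0.06, -0.001] [0.001, 0.001, -0.262]
112.0 {} [0.002, 0.07, -0.001] [0.001, 0.001, -0.305]
```

Call:
arm_command:
  targets:
    - {"x": -0.003, "y": 0.01, "z": 0, "rx": 0, "ry": 0, "rz": -0.044, "claw": 255}
    - {"x": -0.004, "y": 0.02, "z": 0, "rx": 0, "ry": 0, "rz": -0.087, "claw": 255}
    - {"x": -0.005, "y": 0.03, "z": 0, "rx": 0, "ry": 0, "rz": -0.131, "claw": 255}
    - {"x": -0.004, "y": 0.04, "z": 0, "rx": 0, "ry": 0, "rz": -0.175, "claw": 255}
    - {"x": -0.003, "y": 0.05, "z": 0, "rx": 0, "ry": 0, "rz": -0.218, "claw": 255}
    - {"x": -0.001, "y": 0.06, "z": 0, "rx": 0, "ry": 0, "rz": -0.262, "claw": 255}
    - {"x": 0.002, "y": 0.07, "z": 0, "rx": 0, "ry": 0, "rz": -0.305, "claw": 255}

```text
t: 25.3
tool_pos: [0.565, -0.0152, 0.1636]
orientation: [2.79, 1.442, 0.002]
force: [-0.3, -0.5, -0.3]
opening: 0.0005
gripper_force: 0.6
```

```bash
python3 sw.py 117 147 5
```

```text
t 25.3 thy -35.4 tool beta 95.9 r 0.0582 z 0.1636 F cw-resist 0.58 rad 0.15 Fz -0.3 q6 0.5
117.0 {} [0.003, 0.009, -0.001] [0.0, 0.001, -0.044]
122.0 {} [0.008, 0.018, -0.001] [0.0, 0.001, -0.088]
127.0 {} [0.013, 0.027, -0.001] [0.0, 0.001, -0.131]
132.0 {} [0.019, 0.035, -0.001] [0.0, 0.001, -0.175]
137.0 {} [0.026, 0.043, -0.001] [0.0, 0.001, -0.219]
142.0 {} [0.033, 0.05, -0.001] [0.0, 0.001, -0.262]
147.0 {} [0.041, 0.056, -0.001] [0.0, 0.001, -0.306]
```

Call:
arm_command:
  targets:
    - {"x": 0.003, "y": 0.009, "z": 0, "rx": 0, "ry": 0, "rz": -0.044, "claw": 255}
    - {"x": 0.008, "y": 0.018, "z": 0, "rx": 0, "ry": 0, "rz": -0.088, "claw": 255}
    - {"x": 0.013, "y": 0.027, "z": 0, "rx": 0, "ry": 0, "rz": -0.131, "claw": 255}
    - {"x": 0.019, "y": 0.035, "z": 0, "rx": 0, "ry": 0, "rz": -0.175, "claw": 255}
    - {"x": 0.026, "y": 0.043, "z": 0, "rx": 0, "ry": 0, "rz": -0.219, "claw": 255}
    - {"x": 0.033, "y": 0.05, "z": 0, "rx": 0, "ry": 0, "rz": -0.262, "claw": 255}
    - {"x": 0.041, "y": 0.056, "z": 0, "rx": 0, "ry": 0, "rz": -0.306, "claw": 255}

```text
t: 25.88
tool_pos: [0.5847, 0.0124, 0.163]
orientation: [3.095, 0.534, -0.001]
force: [-4.0, -2.3, -0.7]
opening: 0.0002
gripper_force: 2.6
```

```bash
python3 sw.py 152 182 5
```

```text
t 25.8833 thy -70.4 tool beta 129.6 r 0.0586 z 0.163 F cw-resist 4.6 rad 0.53 Fz -0.7 q6 1.16
152.0 {} [0.01, 0.006, -0.0] [0.0, -0.0, -0.044]
157.0 {} [0.019, 0.011, -0.0] [0.0, -0.0, -0.087]
162.0 {} [0.029, 0.015, -0.0] [0.0, -0.0, -0.131]
167.0 {} [0.038, 0.019, -0.0] [0.0, -0.0, -0.174]
172.0 {} [0.048, 0.021, -0.0] [0.0, -0.0, -0.218]
177.0 {} [0.058, 0.022, -0.0] [0.0, -0.0, -0.262]
182.0 {} [0.068, 0.023, -0.0] [0.0, -0.0, -0.305]
```

Call:
arm_command:
  targets:
    - {"x": 0.008, "y": 0.005, "z": 0, "rx": 0, "ry": 0, "rz": -0.035, "claw": 255}
    - {"x": 0.015, "y": 0.009, "z": 0, "rx": 0, "ry": 0, "rz": -0.07, "claw": 255}
    - {"x": 0.023, "y": 0.013, "z": 0, "rx": 0, "ry": 0, "rz": -0.105, "claw": 255}

```text
t: 26.13
tool_pos: [0.5958, 0.0189, 0.1628]
orientation: [3.134, 0.208, -0.003]
force: [-6.0, -3.0, -0.4]
opening: 0.0002
gripper_force: 3.3
```

```bash
python3 sw.py 159 179 5
```

```text
t 26.1333 thy -82.4 tool beta 142.2 r 0.0585 z 0.1628 F cw-resist 6.72 rad -0.27 Fz -0.4 q6 1.38
159.0 {} [0.001, 0.0, 0.0] [0.0, -0.001, 0.0]
164.0 {} [0.01, 0.004, 0.0] [0.0, -0.001, -0.044]
169.0 {} [0.02, 0.007, 0.0] [0.0, -0.001, -0.087]
174.0 {} [0.03, 0.009, 0.0] [0.0, -0.001, -0.131]
179.0 {} [0.04, 0.01, 0.0] [0.0, -0.001, -0.175]
```

Call:
arm_command:
  targets:
    - {"x": 0.008, "y": 0.003, "z": 0, "rx": 0, "ry": 0, "rz": -0.035, "claw": 255}
    - {"x": 0.016, "y": 0.006, "z": 0, "rx": 0, "ry": 0, "rz": -0.07, "claw": 255}
    - {"x": 0.024, "y": 0.008, "z": 0, "rx": 0, "ry": 0, "rz": -0.105, "claw": 255}

```text
t: 26.38
tool_pos: [0.6075, 0.0227, 0.1626]
orientation: [3.138, -0.122, -0.004]
force: [-7.7, -3.7, -1.0]
opening: 0.0004
gripper_force: 3.2
```

```bash
python3 sw.py 171 181 5
```

```text
t 26.3833 thy -94.4 tool beta 154.2 r 0.0585 z 0.1626 F cw-resist 8.28 rad -1.96 Fz -1.0 q6 1.6
171.0 {} [0.001, -0.0, 0.001] [0.0, -0.001, 0.0]
176.0 {} [0.011, 0.002, 0.001] [0.0, -0.001, -0.043]
181.0 {} [0.021, 0.002, 0.001] [0.0, -0.001, -0.087]
```

Call:
arm_command:
  targets:
    - {"x": 0.008, "y": 0.001, "z": 0, "rx": 0, "ry": 0, "rz": -0.035, "claw": 255}
    - {"x": 0.016, "y": 0.002, "z": 0, "rx": 0, "ry": 0, "rz": -0.07, "claw": 255}
    - {"x": 0.023, "y": 0.003, "z": 0, "rx": 0, "ry": 0, "rz": -0.1, "claw": 255}

```text
t: 26.63
tool_pos: [0.6182, 0.0241, 0.1622]
orientation: [3.11, -0.435, -0.007]
force: [-9.1, -4.0, 1.1]
opening: 0.0005
gripper_force: 4.2
```

```bash
python3 sw.py 182 182 5
```

```text
t 26.6333 thy -105.9 tool beta 164.9 r 0.0586 z 0.1622 F cw-resist 9.2 rad -3.76 Fz 1.1 q6 1.81
182.0 {} [0.001, -0.0, 0.002] [0.0, -0.002, 0.004]
```

Call:
arm_command:
  targets:
    - {"x": 0.007, "y": -0.003, "z": 0, "rx": 0, "ry": 0, "rz": -0.03, "claw": 255}
    - {"x": 0.014, "y": -0.006, "z": 0, "rx": 0, "ry": 0, "rz": -0.06, "claw": 255}

```text
t: 26.8
tool_pos: [0.6256, 0.0234, 0.1622]
orientation: [-3.078, 0.617, 0.006]
force: [-8.8, 9.9, -2.1]
opening: 0.0003
gripper_force: 5.9
```

```bash
cat >> scr.py <<'E'
def eq():
    s=robot.read_state();M=R.from_rotvec(s["orientation"]).as_matrix();r=M[:2,1]; r=r*np.sign(r@(s["tool_pos"][:2]-SW)); t=np.array([r[1],-r[0]]);f=-s["force"][:2]
    print("normal",(f@t).round(2),"radial",(f@r).round(2),"equiv",((f@t*.06+f@r*.009)/.06).round(2),"bar deg",np.rad2deg(np.arctan2(r[1],r[0])).round(1),"offs",(s["tool_pos"][:2]-SW)@t,s["force"])
E
python3 -c "
from scr import *
eq()"
```

```text
normal 11.93 radial -5.79 equiv 11.06 bar deg 67.3 offs -0.017149601159633838 [-8.77373835  9.94053451 -2.12940715]
```

About 10–11 N equivalent at the ball, so I stop here. I back off and lift away.

Call:
arm_command:
  targets:
    - {"x": -0.01, "y": 0.004, "z": 0, "rx": 0, "ry": 0, "rz": 0, "claw": 255}
    - {"x": -0.03, "y": 0.012, "z": 0, "rx": 0, "ry": 0, "rz": 0, "claw": 255}
    - {"x": -0.035, "y": 0.014, "z": 0.06, "rx": 0, "ry": 0, "rz": 0, "claw": 255}
    - {"x": -0.035, "y": 0.014, "z": 0.13, "rx": 0, "ry": 0, "rz": 0, "claw": 255}
    - {"x": -0.035, "y": 0.014, "z": 0.2, "rx": 0, "ry": 0, "rz": 0.05, "claw": 255}
    - {"x": -0.06, "y": 0, "z": 0.2, "rx": 0, "ry": 0, "rz": 0.11, "claw": 255}
    - {"x": -0.07, "y": -0.03, "z": 0.2, "rx": 0, "ry": 0, "rz": 0.17, "claw": 255}
    - {"x": -0.07, "y": -0.05, "z": 0.2, "rx": 0, "ry": 0, "rz": 0.23, "claw": 255}
    - {"x": -0.07, "y": -0.08, "z": 0.2, "rx": 0, "ry": 0, "rz": 0.29, "claw": 255}
    - {"x": -0.07, "y": -0.1, "z": 0.2, "rx": 0, "ry": 0, "rz": 0.35, "claw": 255}

```text
t: 27.63
tool_pos: [0.5923, -0.0293, 0.264]
orientation: [3.102, 0.49, 0.004]
force: [0.7, -0.6, 0.1]
opening: 0.0004
gripper_force: 0.0
```

```bash
python3 sq.py; python3 -c "
from scr import *
stat()"
```

```text
piece 1196 [-72.68677054 -19.46654242] [-13.31812929  20.79138393] [[0.4392, 5.5031], [0.013, 20.8822]]
base [[-0.566, -103.4511], [0.0054, 69.0717]]
front [-1.05583807e-02 -7.20845357e+01]
ball [237. 136.] 407 [0.6458 0.0212 0.1749] [0.0201 0.0594]
ball [352. 241.] 290 [ 0.5959 -0.0861  0.1749] [-0.0036 -0.0565]
t 27.6833 thy -71.5 tool beta 84.1 r 0.0279 z 0.2639 F cw-resist 0.5 rad -0.07 Fz -0.0 q6 1.11
```

```bash
python3 -c "
from plant import robot
print(robot.close_job())"
```

```text
the job is handed in; nothing more can be done
None
```

I handed the job in with the piece against the fence and square to about 0.01 rad. The screw is nipped up to about 10–12 N at the ball by my force readings and the gripper is clear. No verdict came back, so the clamp force is my estimate.

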